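# Make up the check kit and the electrode service kit for the spark spectrometer

## Task

Make up two kits from the stock on the bench for the field visit: the aluminium disc, the copper disc and the red USB stick with their certificates go into the blue tray, the electrode tip jar and the brass-coloured gap gauge into the orange tray. Seat each one fully and level (jar, gauge and discs upright as they stand now) in the pocket cut to its size and shape, and leave the brass disc, the iron disc and the loupe where they are.

Things in the scene. Friction and masses are not known exactly. Their poses are not given: they have to be found in the camera images.
- check_kit: BLUE insert, top 16 mm up, in a fixed steel tray 119x174 mm. Origin: centre of underside; x away from the robot, y left, yaw within 0.15 rad. Pockets (centre x, y mm): aluminium disc (0, 50), round 54 mm, copper disc (28, -35), round 41 mm, both 6 mm deep, floor 10 mm up; USB stick (-32, -35), 26 in x by 62 in y, 4 mm deep, floor 12 mm up; the stick lies along y, either way round.
- service_kit: ORANGE insert, top 16 mm up, in a fixed steel tray 119x174 mm. Origin, axes, yaw as check_kit. Round pockets (centre x, y mm), 6 mm deep, floor 10 mm up: tip jar (0, 40), 51 mm; gap gauge (0, -40), 33 mm. Close behind both trays stands the spectrometer: front at x = 0.55 m, y -0.1 to 0.5 m, front deck 190 mm high, higher behind: pass in front of it. The stock stands to its right.
- disc_al: aluminium reference disc: pale silver, low and wide, 45 mm diameter, 16 mm high, three dark burn spots on its top. Origin: centre of the underside, z up; any yaw. Loose, standing upright on the bench among the stock, about 0.07 kg.
- disc_cu: copper reference disc: pinkish, 32 mm diameter, 22 mm high, two dark burn spots on its top. Origin: centre of the underside, z up. Loose, on the bench among the stock, about 0.16 kg.
- usb_stick: red USB stick with a bare metal plug, lying flat among the stock (not the one by the PC at the back): 18 mm wide (its x), 52 mm long (its y), 8 mm thick. The plug is the end at -y (y -26 to -12 mm, 12 mm wide, 2 to 7 mm up), the red body runs from y -12 to +26 mm. Origin: centre of the underside. Loose, about 0.02 kg.
- tip_jar: white screw jar of electrode tips with a blue cap, 42 mm diameter, 61 mm high, cap from 47 mm up. Origin: centre of the underside, z up. Loose, standing among the stock, about 0.08 kg.
- gap_gauge: stepped brass-yellow electrode gap gauge, slender turned column standing upright: 24 mm diameter at the foot, 45 mm high, narrowing in steps; solid body about 20 mm wide at half height. Origin: centre of the underside, z up. Loose, about 0.06 kg.
- disc_brass: brass reference disc: yellow, 30 mm diameter, 14 mm high, one dark burn spot. Origin: centre of the underside. Loose; in neither kit, stays where it stands.
- disc_iron: iron reference disc: dark grey, 39 mm diameter, 31 mm high. Origin: centre of the underside. Loose; in neither kit, stays where it stands.
- loupe: black stand loupe with a glass top, 36 mm diameter, 34 mm high. Origin: centre of the underside. Loose; in neither kit, stays where it stands.
Not all that is in view belongs to the job. What is shaped like the disc_cu but pink or purple is not meant. What is shaped like the tip_jar but brown is not meant.

How it is judged:
At the end, for the whole second after the job is handed in: All five released and at rest on the floor of their own pockets: centre within 8 mm of the pocket's along the tray's x and y, underside at most 2 mm above the pocket floor, level within 0.06 rad; brass disc, iron disc and loupe within 30 mm of where they stood (x of disc_al in the frame of check_kit between -0.008 and 0.008 m and y of disc_al in the frame of check_kit between 0.042 and 0.058 m and z of each of disc_al, disc_cu in the frame of check_kit below 0.0122 m and angle between each of disc_al, disc_cu, usb_stick, tip_jar, gap_gauge's own z axis and vertical below 0.06 rad and linear speed of each of disc_al, disc_cu, usb_stick, tip_jar, gap_gauge below 0.02 m/s and x of disc_cu in the frame of check_kit between 0.02 and 0.036 m and y of disc_cu in the frame of check_kit between -0.043 and -0.027 m and x of usb_stick in the frame of check_kit between -0.04 and -0.024 m and y of usb_stick in the frame of check_kit between -0.043 and -0.027 m and z of usb_stick in the frame of check_kit below 0.0142 m and x of tip_jar in the frame of service_kit between -0.008 and 0.008 m and y of tip_jar in the frame of service_kit between 0.032 and 0.048 m and z of each of tip_jar, gap_gauge in the frame of service_kit below 0.0122 m and x of gap_gauge in the frame of service_kit between -0.008 and 0.008 m and y of gap_gauge in the frame of service_kit between -0.048 and -0.032 m and distance of each of disc_brass, disc_iron, loupe from where it was at the start of the episode below 0.03 m); the robot touches nothing.
It fails at once if the brass disc, the iron disc or the loupe is picked up or shoved away (30 mm) (distance of any of disc_brass, disc_iron, loupe from where it was at the start of the episode above 0.03 m).
It also fails if it takes over 144 s, if anything falls off the work surface, if the arm or the gripper's body presses on something with over 40 N, if the wrist force passes 120 N, or if a joint passes its speed limit or range.

## Robot

A 6-joint arm with a two-finger parallel gripper is mounted at the origin on a cart in front of the work surface, level with it; the furniture and walls round the work are solid. World frame = base frame: x ahead of the robot, y to its left, z up, the work surface at z = 0. Lengths are in m, angles in rad, forces in N, time in s.
With the tool pointing down it reaches from about 0.225 to 0.875 m from the base axis. Payload 3.4 kg.
Tool frame: the origin (TCP) lies between the finger pads; the fingertips stand 19 mm ahead of it and the grasp point (between the pads) is the TCP; z points along the fingers, y is the line along which they close (so a half turn about z gives the same grasp; the last joint's range is limited). The gripper opens to 85 mm and grips with 20 to 120 N. Pads are 22 mm wide; open, the fingers measure 114 mm over their backs; the gripper's body (76 mm by 85 mm) begins 54 mm behind the grasp point. The pads swing forward as they close: fully open they stand 13 mm farther back than shut.
Start: joints at [-1.418, 0.276, 1.505, -0, 1.361, -0.121], TCP at [0.155, -0.554, 0.212] pointing down, gripper open.
Joint ranges: [-2.89, 2.89], [-0.75, 2.08], [0.22, 2.7], [-1.18, 4.32], [0.11, 2.71], [-2.7, 2.7]. Speed limits (rad/s): [2.57, 2.57, 3.14, 3.14, 3.14, 3.14].

## Interface

Orientations are given as a unit quaternion [w, x, y, z].
In Python, from rig import get_state, imaging, ticket gives the robot as it stands. The module is installed in compiled form; this text tells all that it offers.
- The arm moves only by the shell command python3 -m inch 'ROWS' [FORCE]. ROWS is JSON, a list of rows, each an object with "claw": the opening, from -1 (shut) to 1 (fully open); "travel": the shift along the world's x, y, z in units of 200 mm (1.0 is 200 mm), a list of three; "turn": the turn about the world's z in units of 180 degrees (1.0 is 180 degrees). A call has 1 to 5 rows; each row is the pose to reach, as a shift and turn from the pose commanded when the call began, turning the shorter way round; what a row does not reach only later rows make up. A row lasts 1/10 s, in which the tool goes at most 50 mm and 8.59 degrees, less where a joint would pass 70% of its speed; a pose out of reach is approached as far as the arm can. A call with a number of a shift or a turn outside -1 to 1 is refused whole. A call with a gripper value outside its range is refused whole. The fingers move at their own pace and stop on an object; FORCE is the grip in N (left out, the last holds). Time passes only in rows, so rows that repeat a pose let the fingers close. It gives the time, the measured TCP pose, the force, the opening and the grip force at its end, in the units of the state.
- get_state(): the state, without advancing time (a new reading comes with each control period).
- imaging.get_image(name): name is "side" or "top" or "wrist"; returns the picture (400x640x3 uint8, red, green, blue); there is no depth.
- imaging.camera_params(name): a dict with "camera_matrix" (3x3 intrinsics, pixels), "cam_to_world" (4x4, takes a point from camera to world coordinates); the wrist camera has in their place "T_tool_cam" (4x4, takes a point from camera to tool coordinates, whose origin is the TCP and whose axes are the flange's). Camera axes: x right, y down, z forward; pixel columns grow to the right and rows downward; lengths in m; the calibration is good to about 2 mm. A picture is of the moment at which its call begins: read the wrist's pose just before it. camera_params takes no time and is no camera call.
- ticket.sign_off(): hands the job in; it is judged then, once.
The state is a dict: "clock": time; "qpos": joint angles; "qd": joint speeds; "effort": joint torques, N m; "position": TCP position; "ee_rot": TCP orientation; "contact_force": force on the tool from outside, world axes, zero at the start; "moment": the same for the moment, N m; "width": finger opening in m; "gripper_force": force on a finger pad.
Only numpy, scipy, OpenCV 4.12 (cv2) and the standard library are available. Lean on these libraries where they do the work, as an engineer would, in place of code of your own. Each camera call takes 0.05 s, during which the arm holds its last target. There are 200 camera calls.

## Working session

There is one attempt and no reset: what is moved stays moved. The work goes in short steps, Python scripts to look and compute and a shell command to move; the robot and the scene stay as the last step left them, time stands still between calls to the robot, and variables do not carry over. Pictures are saved under pics/ and viewed, at most 14 in all, crops included, and the job is handed in when it is done.

```bash
mkdir -p pics; cat > h.py <<'E'
import numpy as np, cv2
from rig import get_state, imaging, ticket
def grab(n,f=None):
    s=get_state(); im=imaging.get_image(n)
    if f: cv2.imwrite('pics/'+f,im[:,:,::-1])
    return s,im
def cam(n,s=None):
    p=imaging.camera_params(n); K=np.array(p['camera_matrix'])
    if 'cam_to_world' in p: return K,np.array(p['cam_to_world'])
    from scipy.spatial.transform import Rotation as R
    q=s['ee_rot']; T=np.eye(4); T[:3,:3]=R.from_quat([q[1],q[2],q[3],q[0]]).as_matrix(); T[:3,3]=s['position']
    return K,T@np.array(p['T_tool_cam'])
def ray(KT,u,v,z):
    K,T=KT; d=T[:3,:3]@np.linalg.solve(K,[u,v,1.]); o=T[:3,3]
    return o+d*(z-o[2])/d[2]
def proj(KT,P):
    K,T=KT; p=K@(T[:3,:3].T@(np.array(P)-T[:3,3])); return p[:2]/p[2]
E
python3 - <<'E'
from h import *
s,_=grab('top','top.png'); grab('side','side.png'); s,_=grab('wrist','wrist.png'); print(s)
for n in('top','side'): print(imaging.camera_params(n))
print(imaging.camera_params('wrist'))
E
```

```text
{'clock': 0.1, 'qpos': array([-1.41798390e+00,  2.76545331e-01,  1.50597580e+00, -2.80650741e-06,
        1.36071467e+00, -1.21009484e-01]), 'qd': array([-0.00102169, -0.00201313, -0.00317792,  0.00100647, -0.00132153,
       -0.00028719]), 'effort': array([ 1.71119271e-03, -4.17699230e+01, -2.46404493e+01, -2.65147755e-04,
        5.82951237e-03, -9.33542992e-06]), 'position': array([ 0.15540079, -0.55309314,  0.21123075]), 'ee_rot': array([-8.21446907e-04,  9.90641952e-01,  1.36483876e-01, -1.44356491e-05]), 'contact_force': array([-1.05299343,  0.26447667, -0.22716679]), 'moment': array([ 0.03209598, -0.02837444, -0.02859479]), 'gripper_force': 0.0, 'width': 0.08525329114713251}
{'camera_matrix': array([[360.87240353,   0.        , 312.36713512],
       [  0.        , 360.87240353, 193.00402503],
       [  0.        ,   0.        ,   1.        ]]), 'cam_to_world': array([[-0.00780289, -0.98802065,  0.15412436,  0.41061521],
       [-0.99983487,  0.01023826,  0.01501394, -0.03541991],
       [-0.01641205, -0.15398175, -0.98793738,  1.0348938 ],
       [ 0.        ,  0.        ,  0.
[... 289 characters left out ...]
773666, -0.62416421,  0.6664607 , -0.6875436 ],
       [-0.00824667, -0.72734132, -0.68622635,  0.70669689],
       [ 0.        ,  0.        ,  0.        ,  1.        ]])}
{'camera_matrix': array([[286.88478663,   0.        , 322.17162458],
       [  0.        , 286.88478663, 199.41710094],
       [  0.        ,   0.        ,   1.        ]]), 'T_tool_cam': array([[-6.42728919e-04, -9.50340183e-01, -3.11212343e-01,
         8.13056265e-02],
       [ 9.99999784e-01, -5.67361183e-04, -3.32707398e-04,
         3.99089442e-04],
       [ 1.39615406e-04, -3.11212490e-01,  9.50340343e-01,
        -1.63495910e-01],
       [ 0.00000000e+00,  0.00000000e+00,  0.00000000e+00,
         1.00000000e+00]])}
```

View pics/top.png

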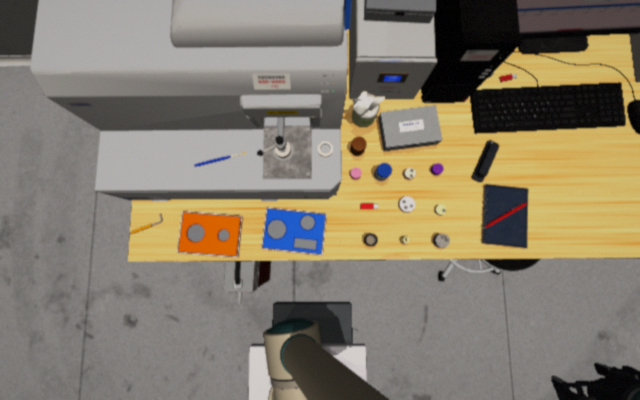

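View pics/wrist.png

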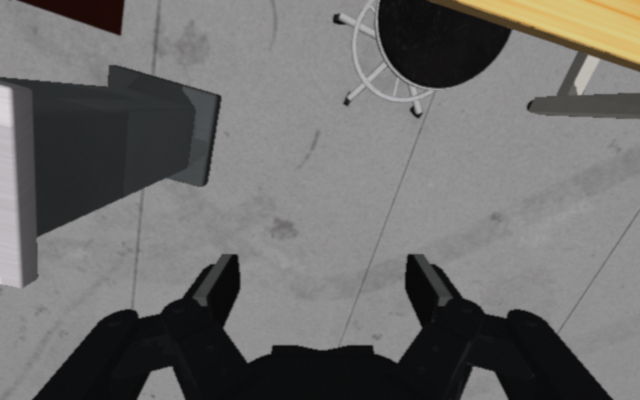

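Top view: orange tray around (210,233), blue tray around (294,231), stock between x 340–460 and y 135–250. The wrist camera only sees the floor. Next I'll take an enlarged top crop and the side view.

```bash
python3 - <<'E'
import cv2
im=cv2.imread('pics/top.png'); cv2.imwrite('pics/c1.png',cv2.resize(im[130:260,330:465],None,fx=4.5,fy=4.5,interpolation=2))
E
```

```text
(no output)
```

View pics/c1.png

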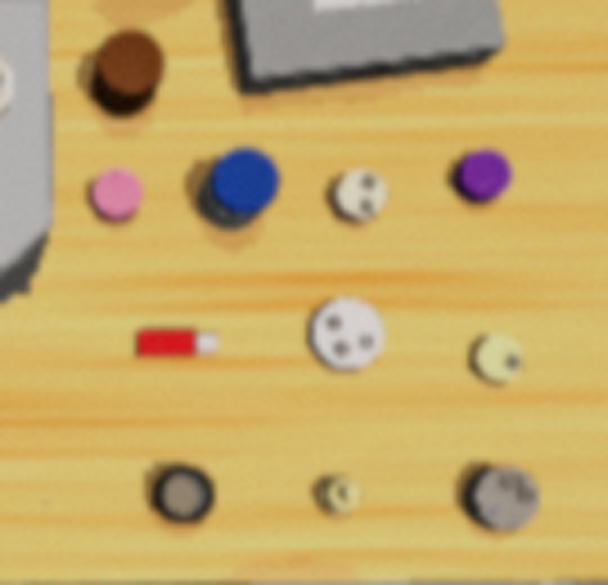

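View pics/side.png

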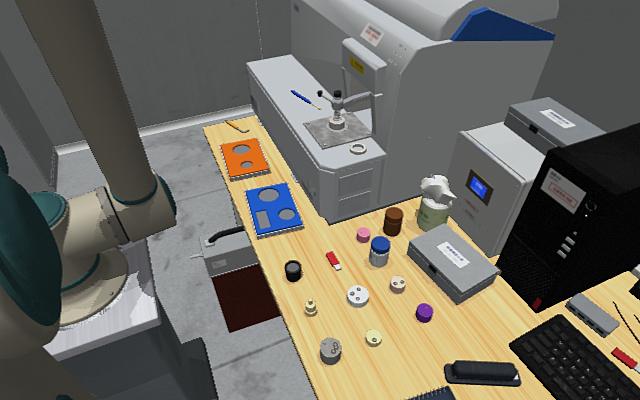

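Candidates (top px): 
- aluminium disc: (407,204), three spots. The iron disc is (441,240).
- copper disc: (410,172), two spots. The pink (355,173) and purple (437,169) pieces are decoys, and brass with one spot is (440,210).
- jar: blue cap (384,170). The brown one (358,145) is a decoy.
- USB stick: (369,206). The other one, by the PC, is (508,77).
- gauge: (405,240). The loupe is (370,240).

The side view agrees with this. Now the measuring.

```bash
python3 - <<'E'
from h import *
s=get_state(); C=cam('top'); S=cam('side')
px=dict(al=(347,333,.016),cu=(363,193,.022),usb_b=(166,343,.008),usb_e0=(136,343,.008),usb_e1=(218,343,.007),jar=(245,181,.061),gauge=(342,493,.045),brass=(497,357,.014),iron=(505,498,.031),loupe=(184,494,.034),pink=(117,193,.022),purple=(484,175,.022))
for k,(a,b,z) in px.items():
    P=ray(C,(a+.5)/4.5-.5+330,(b+.5)/4.5-.5+130,z); print(k,P.round(4),proj(S,P).round(0))
im=cv2.imread('pics/top.png'); h=cv2.cvtColor(im,cv2.COLOR_BGR2HSV)
for n,lo,hi in(('blue',100,125),('orange',5,14)):
    m=cv2.inRange(h,(lo,170,90),(hi,255,255)); m[:205]=0; m[262:]=0;m[:,:170]=0;m[:,340:]=0
    m=max(cv2.findContours(m,0,1)[0],key=cv2.contourArea); r=cv2.minAreaRect(m)
    b=cv2.boxPoints(r); Q=np.array([ray(C,*p,.016) for p in b]); print(n,r,Q.mean(0).round(4)); print(Q.round(4)); print([np.linalg.norm(Q[i]-Q[i-1]).round(4) for i in range(4)])
E
```

```text
al [ 0.5364 -0.287   0.016 ] [359. 294.]
cu [ 0.6249 -0.2999  0.022 ] [400. 282.]
usb_b [ 0.5321 -0.1742  0.008 ] [333. 258.]
usb_e0 [ 0.5323 -0.1552  0.008 ] [330. 252.]
usb_e1 [ 0.5319 -0.2073  0.007 ] [340. 269.]
jar [ 0.625  -0.2183  0.061 ] [381. 243.]
gauge [ 0.4358 -0.2722  0.045 ] [311. 297.]
brass [ 0.5205 -0.3806  0.014 ] [375. 335.]
iron [ 0.4323 -0.3744  0.031 ] [331. 346.]
loupe [ 0.4362 -0.1788  0.034 ] [294. 266.]
pink [ 0.6267 -0.1442  0.022 ] [364. 232.]
purple [ 0.6357 -0.3769  0.022 ] [426. 310.]
blue ((293.5506896972656, 230.76849365234375), (57.576629638671875, 37.84355163574219), 6.009005546569824) [0.463 0.034 0.016]
[[ 0.4192  0.1196  0.016 ]
 [ 0.525   0.1098  0.016 ]
 [ 0.5063 -0.0528  0.016 ]
 [ 0.4014 -0.0404  0.016 ]]
[np.float64(0.1611), np.float64(0.1063), np.float64(0.1636), np.float64(0.1057)]
orange ((208.97625732421875, 233.80076599121094), (58.47594451904297, 39.4299430847168), 4.513988018035889) [0.4566 0.2729 0.016 ]
[[0.4084 0.3575 0.016 ]
 [0.5191 0.3541 0.016 ]
 [0.5044 0.187  0.016 ]
 [0.3945 0.1931 0.016 ]]
[np.float64(0.165), np.float64(0.1107), np.float64(0.1678), np.float64(0.1101)]
```

```bash
R='x'; python3 -m inch '[{"claw":0.4,"travel":[0.9,0.6,0.25],"turn":0.2065},{"claw":0.4,"travel":[0.9,0.6,0.25],"turn":0.2065},{"claw":0.4,"travel":[0.9,0.6,0.25],"turn":0.2065},{"claw":0.4,"travel":[0.9,0.6,0.25],"turn":0.2065},{"claw":0.4,"travel":[0.9,0.6,0.25],"turn":0.2065}]' 60
python3 -m inch '[{"claw":0.4,"travel":[0.9,0.6,0.1],"turn":0.2065},{"claw":0.4,"travel":[0.9,0.6,0.1],"turn":0.2065},{"claw":0.4,"travel":[0.9,0.6,0.1],"turn":0.2065},{"claw":0.4,"travel":[0.9,0.6,0.1],"turn":0.2065},{"claw":0.4,"travel":[0.9,0.6,0.1],"turn":0.2065}]'
python3 - <<'E'
from h import *
s=get_state();print(s['qpos'].round(2),s['width'])
grab('wrist','w1.png')
E
```

```text
clock: 0.65
position: [0.3386, -0.4312, 0.263]
ee_rot: [0.001, 0.894, 0.448, 0.001]
contact_force: [-0.5, -0.8, 0.2]
width: 0.06
gripper_force: 0.0
clock: 1.15
position: [0.519, -0.3105, 0.2819]
ee_rot: [0.0, 0.704, 0.71, 0.001]
contact_force: [-0.4, 1.0, 0.3]
width: 0.0597
gripper_force: 0.0
[-0.66  0.29  1.31  0.    1.54 -0.66] 0.059723629044673134
```

View pics/w1.png

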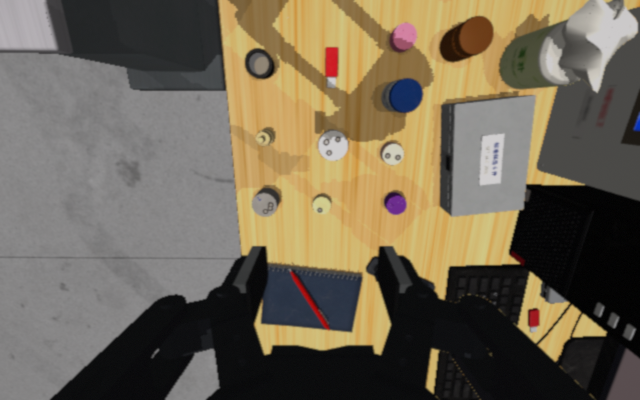

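Wrist view: aluminium (332,146), copper (392,153), jar cap (405,95), USB (332,47–87), gauge (264,138). The pink, purple and brown decoys are clearly told apart. I'll refine by masks and compare with the top view.

```bash
python3 - <<'E'
from h import *
s,im=grab('wrist'); KT=cam('wrist',s); print(s['position'])
h=cv2.cvtColor(im,cv2.COLOR_RGB2HSV)
def blob(m,x,y,r):
    q=np.zeros_like(m); q[y-r:y+r,x-r:x+r]=m[y-r:y+r,x-r:x+r]; q=cv2.morphologyEx(q,cv2.MORPH_CLOSE,np.ones((5,5)))
    c=max(cv2.findContours(q,0,1)[0],key=cv2.contourArea); return c
white=cv2.inRange(h,(0,0,150),(180,75,255))
for n,x,y,r,z in(('al',332,146,22,.016),('cu',392,153,17,.022)):
    c=blob(white,x,y,r);e=cv2.fitEllipse(c);print(n,e,ray(KT,*e[0],z).round(4))
c=blob(cv2.inRange(h,(105,80,60),(125,255,255)),405,95,25);e=cv2.fitEllipse(c);print('jar',e,ray(KT,*e[0],.061-.003).round(4))
red=cv2.inRange(h,(0,180,100),(8,255,255))|cv2.inRange(h,(170,180,100),(180,255,255))
r=cv2.minAreaRect(blob(red,332,62,24));b=cv2.boxPoints(r);print('usb',r,[ray(KT,*p,.008)[:2].round(4) for p in b],ray(KT,*r[0],.008))
p=(264.5,138.5);print('gauge',ray(KT,*p,.045).round(4))
cv2.imwrite('pics/w1c.png',cv2.resize(im[20:220,230:430,::-1],None,fx=3,fy=3,interpolation=2))
E
```

```text
[ 0.51975004 -0.3102399   0.28180521]
al ((331.65252685546875, 147.57907104492188), (24.842708587646484, 31.23703956604004), 96.72710418701172) [ 0.5359 -0.2892  0.016 ]
cu ((392.039794921875, 154.1395721435547), (19.569236755371094, 21.400938034057617), 47.84934616088867) [ 0.6251 -0.2974  0.022 ]
jar ((404.8256530761719, 95.18675231933594), (30.06098747253418, 33.39306640625), 27.0476016998291) [ 0.6262 -0.2167  0.058 ]
usb ((330.5, 62.0), (28.0, 11.0), 90.0) [array([ 0.5246, -0.155 ]), array([ 0.5397, -0.1549]), array([ 0.5405, -0.1903]), array([ 0.525 , -0.1904])] [ 0.53245839 -0.17240662  0.008     ]
gauge [ 0.4424 -0.2736  0.045 ]
```

View pics/w1c.png

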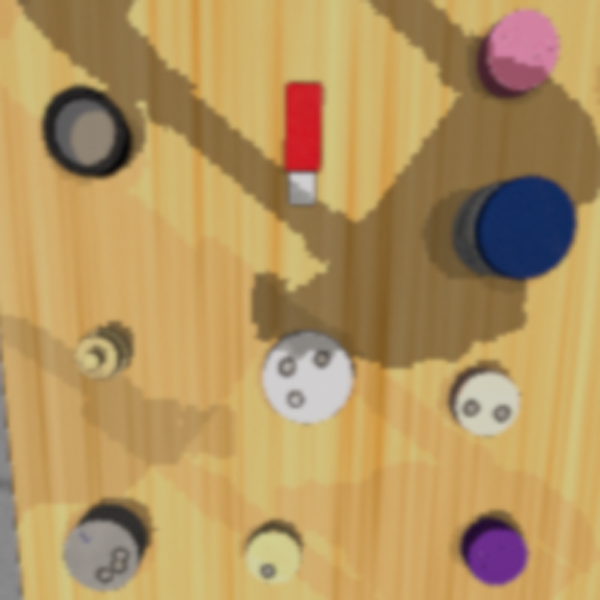

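```bash
python3 -m inch '[{"claw":0.7,"travel":[0.085,0.115,-0.4],"turn":0},{"claw":0.7,"travel":[0.085,0.115,-0.8],"turn":0},{"claw":0.7,"travel":[0.085,0.115,-0.9],"turn":0},{"claw":0.7,"travel":[0.085,0.115,-0.9],"turn":0},{"claw":0.7,"travel":[0.085,0.115,-0.9],"turn":0}]' 
python3 - <<'E'
from h import *
s=get_state();print(s['position'].round(4),s['ee_rot'].round(4),s['width'])
s,_=grab('wrist','w2.png')
E
```

```text
clock: 1.75
position: [0.5274, -0.289, 0.0966]
ee_rot: [-0.006, 0.708, 0.707, -0.002]
contact_force: [-0.2, 0.7, -0.1]
width: 0.0726
gripper_force: 0.0
[ 0.5274 -0.289   0.0966] [-0.0061  0.7077  0.7065 -0.0015] 0.07259033793025571
```

View pics/w2.png

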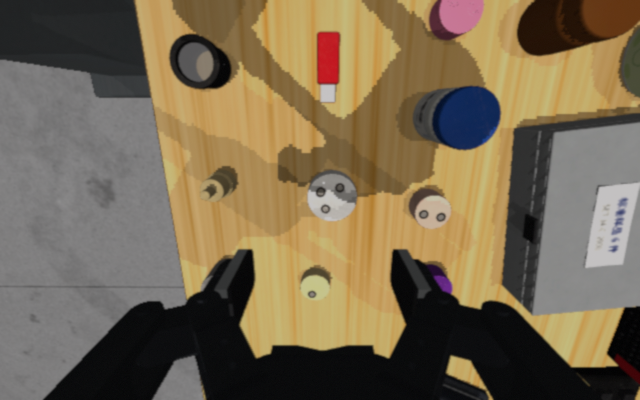

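Aluminium disc at (332,196), copper (431,210), USB (328,67), gauge tip (206,190), jar cap (470,117). The fingers are centred on column 322.

```bash
python3 - <<'E'
from h import *
p=get_state()['position']
s,im=grab('wrist'); KT=cam('wrist',s); print(p,s['position'],s['qd'].round(3))
for n,u,v,z in(('al',332,196,.016),('cu',432,210,.022),('jar',470,117,.061),('gauge',205,190,.045),('usb',328,58.5,.008)): print(n,ray(KT,u,v,z).round(4))
E
python3 -m inch '[{"claw":0.7,"travel":[0,0,0],"turn":0}]'
```

```text
[ 0.52974605 -0.29060357  0.09997053] [ 0.52974605 -0.29060357  0.09997053] [ 0.003 -0.045 -0.089  0.001  0.005 -0.   ]
al [ 0.5396 -0.2883  0.016 ]
cu [ 0.629  -0.2995  0.022 ]
jar [ 0.6313 -0.2182  0.061 ]
gauge [ 0.4378 -0.2742  0.045 ]
usb [ 0.5356 -0.1744  0.008 ]
clock: 1.95
position: [0.5334, -0.2926, 0.1045]
ee_rot: [0.002, 0.707, 0.707, 0.0]
contact_force: [0.7, -0.5, 0.9]
width: 0.0727
gripper_force: 0.0
```

```bash
python3 -m inch '[{"claw":0.7,"travel":[0.015,0.025,0],"turn":0},{"claw":0.7,"travel":[0.015,0.025,-0.15],"turn":0},{"claw":0.7,"travel":[0.015,0.025,-0.3],"turn":0},{"claw":0.7,"travel":[0.015,0.025,-0.36],"turn":0},{"claw":0.7,"travel":[0.015,0.025,-0.36],"turn":0}]' 
python3 -m inch '[{"claw":0.7,"travel":[0,0,0],"turn":0},{"claw":0.7,"travel":[0,0,0],"turn":0},{"claw":0.7,"travel":[0,0,0],"turn":0}]' 
python3 - <<'E'
from h import *
print(get_state()['position'])
s,im=grab('wrist','w3.png'); KT=cam('wrist',s)
for n,u,v,z in(('tcp',*proj(KT,s['position']),0),): print(n,u,v)
print(proj(KT,[.5367,-.287,.016]))
E
```

```text
clock: 2.45
position: [0.5349, -0.2851, 0.0294]
ee_rot: [-0.001, 0.707, 0.707, -0.0]
contact_force: [-0.2, -0.7, -0.3]
width: 0.0727
gripper_force: 0.0
clock: 2.75
position: [0.5364, -0.2862, 0.0315]
ee_rot: [0.001, 0.707, 0.707, 0.0]
contact_force: [1.5, -0.5, 0.0]
width: 0.0724
gripper_force: 0.0
[ 0.5364009  -0.28623904  0.03151239]
tcp 319.94379374440564 239.3116566731808
[320.49341802 230.18263721]
```

View pics/w3.png

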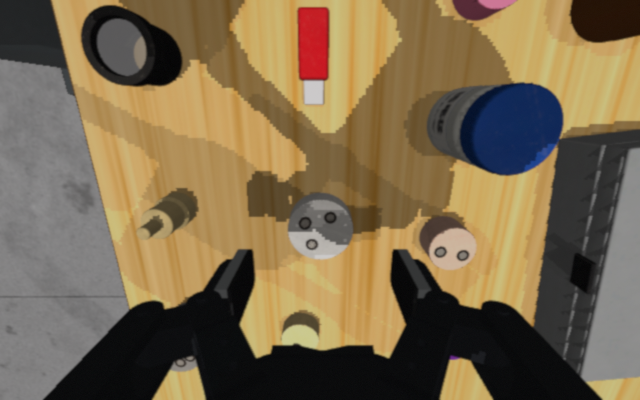

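Disc centred at (320,225) between the pads. Going down and closing.

```bash
python3 -m inch '[{"claw":0.7,"travel":[0,0.005,-0.037],"turn":0},{"claw":0.7,"travel":[0,0.005,-0.037],"turn":0},{"claw":0.0,"travel":[0,0.005,-0.037],"turn":0},{"claw":-0.2,"travel":[0,0.005,-0.037],"turn":0},{"claw":-0.2,"travel":[0,0.005,-0.037],"turn":0}]' 40
python3 -m inch '[{"claw":-0.2,"travel":[0,0,0],"turn":0},{"claw":-0.2,"travel":[0,0,0],"turn":0},{"claw":-0.2,"travel":[0,0,0.2],"turn":0},{"claw":-0.2,"travel":[0,0,0.5],"turn":0},{"claw":-0.2,"travel":[0,0,0.5],"turn":0}]' 40
```

```text
clock: 3.3
position: [0.5355, -0.2847, 0.0226]
ee_rot: [0.0, 0.707, 0.707, 0.0]
contact_force: [0.4, 0.6, 0.3]
width: 0.0341
gripper_force: 0.0
clock: 3.8
position: [0.5388, -0.2868, 0.1286]
ee_rot: [0.005, 0.707, 0.707, 0.001]
contact_force: [0.6, -1.3, -0.1]
width: 0.0341
gripper_force: 0.0
```

```bash
python3 -m inch '[{"claw":-0.2,"travel":[0,0,0],"turn":0},{"claw":-0.2,"travel":[0,0,0],"turn":0}]'
python3 - <<'E'
from h import *
a=grab('wrist')[1]; b=grab('side')[1]
cv2.imwrite('pics/w4.png',np.vstack([a,cv2.resize(b[160:400,200:440],None,fx=.83,fy=.83) if 0 else np.hstack([b[180:380,210:530],b[180:380,210:530]*0])])[:,:,::-1])
E
```

```text
clock: 4.0
position: [0.5347, -0.2841, 0.1218]
ee_rot: [-0.001, 0.707, 0.707, -0.0]
contact_force: [-0.0, 1.3, -0.7]
width: 0.0338
gripper_force: 0.0
```

View pics/w4.png

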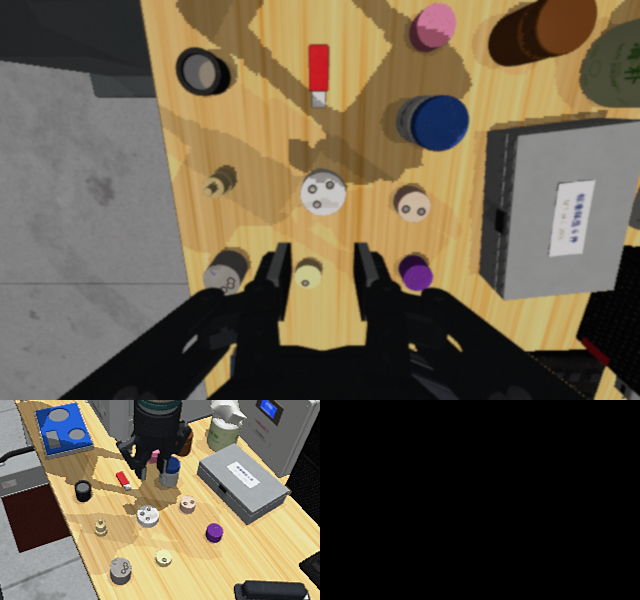

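```bash
python3 - <<'E'
from h import *
p=get_state()['position'];s,im=grab('wrist'); KT=cam('wrist',s); print(p,proj(KT,p))
print('al',ray(KT,323.5,192.5,.016),ray(KT,323.5,192.5,0))
S=cam('side');T=cam('top'); b=grab('side')[1]; t=grab('top')[1]
print('tcp side',proj(S,p),'tip',proj(S,p-[0,0,.019]),'top',proj(T,p-[0,0,.019]))
print(proj(S,[.5365,-.286,.016]))
cv2.imwrite('pics/s5.png',np.hstack([cv2.resize(b[180:340,290:450],None,fx=2.5,fy=2.5,interpolation=2),cv2.resize(t[130:260,320:450],(400,400),interpolation=2)])[:,:,::-1])
E
```

```text
[ 0.53420819 -0.2837629   0.1206291 ] [319.95613387 239.31568716]
al [ 0.53659418 -0.28431877  0.016     ] [ 0.53662437 -0.28909736  0.        ]
tcp side [360.34130955 260.48205294] tip [359.73393777 266.80975906] top [413.48947842 200.33857895]
[358.73917336 293.27336785]
```

View pics/s5.png

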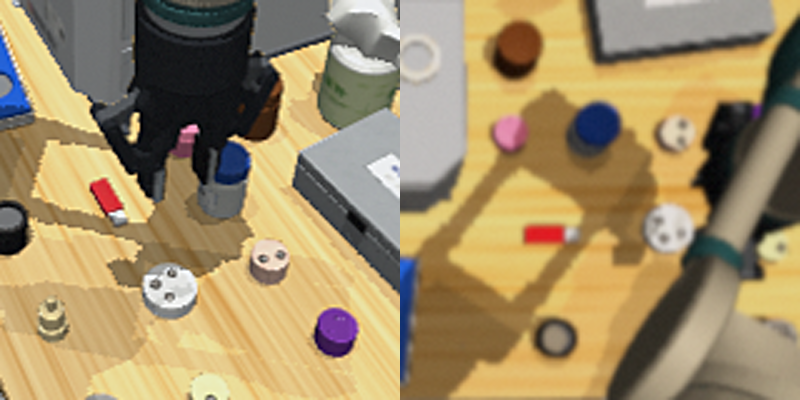

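```bash
python3 - <<'E'
from h import *
K,T=cam('side')
for u,v in((353.2,260),(373.2,258)):
    d=T[:3,:3]@np.linalg.solve(K,[u,v,1.]);o=T[:3,3]; print(o+d*(-.284-o[1])/d[1])
s=get_state();print(s['position'],s['width'])
KT=cam('wrist',s)
for d in(.019,0,-.03): print(d,proj(KT,s['position']+[-.017,.011,-d]),proj(KT,s['position']+[.017,.011,-d]))
E
```

```text
[ 0.51850778 -0.284       0.13032857]
[ 0.56224942 -0.284       0.11399913]
[ 0.53468195 -0.28410327  0.12100401] 0.034245666138951594
0.019 [295.16128917 212.24703477] [345.20176439 212.27391389]
0 [292.33714767 223.10019472] [347.48920429 223.13418842]
-0.03 [286.4776667  245.61814721] [352.23569017 245.6694864 ]
```

The jaws closed above the disc, so the real tips sit higher than the description says. I'll find their height by a gentle touch, straddling the disc.

```bash
python3 -m inch '[{"claw":0.7,"travel":[0.01,0,-0.25],"turn":0},{"claw":0.7,"travel":[0.01,0,-0.48],"turn":0},{"claw":0.7,"travel":[0.01,0,-0.48],"turn":0},{"claw":0.7,"travel":[0.01,0,-0.48],"turn":0},{"claw":0.7,"travel":[0.01,0,-0.48],"turn":0}]' 40
python3 -m inch '[{"claw":0.7,"travel":[0,0,-0.02],"turn":0},{"claw":0.7,"travel":[0,0,-0.035],"turn":0},{"claw":0.7,"travel":[0,0,-0.035],"turn":0}]'
python3 - <<'E'
from h import *
p=get_state();b=grab('side')[1];a=grab('wrist')[1]; print(p['position'],p['contact_force'],p['width'])
cv2.imwrite('pics/s6.png',np.hstack([cv2.resize(b[200:330,300:430],(390,390),interpolation=2),a[150:390:,160:480][:240]*1 if 0 else cv2.copyMakeBorder(a[100:400,160:480],0,90,0,0,0)])[:,:,::-1])
E
```

```text
clock: 4.75
position: [0.5391, -0.2857, 0.0287]
ee_rot: [0.002, 0.707, 0.707, 0.0]
contact_force: [0.1, 0.1, 0.2]
width: 0.0725
gripper_force: 0.0
clock: 5.05
position: [0.5376, -0.2847, 0.0202]
ee_rot: [0.0, 0.707, 0.707, 0.0]
contact_force: [-0.8, -0.0, 0.3]
width: 0.0726
gripper_force: 0.0
[ 0.53762027 -0.28471941  0.02023577] [-0.76574296 -0.02646253  0.31268513] 0.07258774020860904
```

View pics/s6.png

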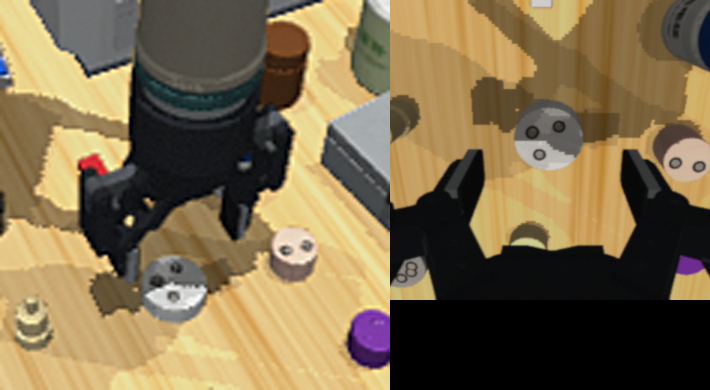

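Side view: the pads straddle the disc but still hang well above the bench. Narrowing to 57 mm and feeling down.

```bash
for i in 1; do python3 -m inch '[{"claw":0.33,"travel":[0,0,0],"turn":0},{"claw":0.33,"travel":[0,0,-0.03],"turn":0},{"claw":0.33,"travel":[0,0,-0.03],"turn":0}]' 40; python3 -m inch '[{"claw":0.33,"travel":[0,0,-0.02],"turn":0},{"claw":0.33,"travel":[0,0,-0.02],"turn":0}]' | grep -E 'pos|cont'; python3 -m inch '[{"claw":0.33,"travel":[0,0,-0.015],"turn":0},{"claw":0.33,"travel":[0,0,-0.015],"turn":0}]'| grep -E 'pos|cont'; done
python3 - <<'E'
from h import *
a=grab('wrist')[1];cv2.imwrite('pics/w7.png',a[100:400,160:480][:,:,::-1])
E
```

```text
clock: 5.45
position: [0.5369, -0.2843, 0.0128]
ee_rot: [-0.001, 0.707, 0.707, -0.0]
contact_force: [-0.0, -0.4, 0.8]
width: 0.0569
gripper_force: 0.0
position: [0.537, -0.2843, 0.0089]
contact_force: [0.1, 0.0, -1.6]
position: [0.5372, -0.2844, 0.0062]
contact_force: [-0.0, -0.3, -0.4]
```

```bash
python3 -m inch '[{"claw":0.33,"travel":[0,0,-0.02],"turn":0},{"claw":0.33,"travel":[0,0,-0.02],"turn":0}]' | grep -E 'pos|cont'; python3 -m inch '[{"claw":0.33,"travel":[0,0,-0.02],"turn":0},{"claw":0.33,"travel":[0,0,-0.02],"turn":0}]'| grep -E 'pos|cont'
```

```text
position: [0.5371, -0.2844, 0.0022]
contact_force: [0.4, -0.2, -0.1]
position: [0.5371, -0.2844, -0.0019]
contact_force: [0.2, -0.0, -0.0]
```

View pics/w7.png

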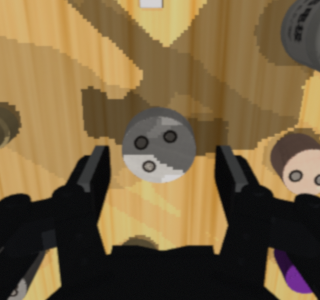

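```bash
python3 -m inch '[{"claw":0.33,"travel":[0,0,-0.03],"turn":0},{"claw":0.33,"travel":[0,0,-0.03],"turn":0}]' | grep -E 'pos|cont'; python3 -m inch '[{"claw":0.33,"travel":[0,0,-0.02],"turn":0},{"claw":0.33,"travel":[0,0,-0.02],"turn":0}]'| grep -E 'pos|cont';python3 -m inch '[{"claw":0.33,"travel":[0,0,-0.02],"turn":0},{"claw":0.33,"travel":[0,0,-0.02],"turn":0}]'| grep -E 'pos|cont'
python3 - <<'E'
from h import *
b=grab('side')[1];a=grab('wrist')[1]
cv2.imwrite('pics/s8.png',np.hstack([cv2.resize(b[220:320,300:400],(300,300),interpolation=2),a[100:400,160:480]])[:,:,::-1])
E
```

```text
position: [0.5369, -0.2843, -0.0082]
contact_force: [-0.4, 0.4, -0.2]
position: [0.5371, -0.2844, -0.0119]
contact_force: [0.8, -0.8, -0.8]
position: [0.5371, -0.2844, -0.0159]
contact_force: [0.1, -0.1, -0.3]
```

View pics/s8.png

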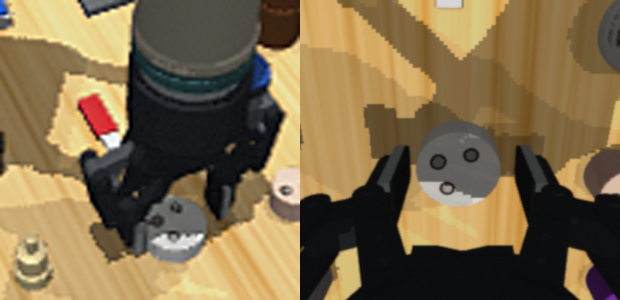

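Tips (109 px over 57 mm) are now just above the disc's top, so they really sit about 36 mm behind the nominal TCP. Another 11 mm down, 3 mm towards +y, then close.

```bash
python3 -m inch '[{"claw":0.33,"travel":[-0.003,0.015,0],"turn":0},{"claw":0.33,"travel":[-0.003,0.015,-0.03],"turn":0},{"claw":0.33,"travel":[-0.003,0.015,-0.052],"turn":0},{"claw":0.33,"travel":[-0.003,0.015,-0.052],"turn":0}]'; python3 -m inch '[{"claw":-0.1,"travel":[0,0,0],"turn":0},{"claw":-0.1,"travel":[0,0,0],"turn":0},{"claw":-0.1,"travel":[0,0,0],"turn":0},{"claw":-0.1,"travel":[0,0,0],"turn":0}]' 40
```

```text
clock: 7.4
position: [0.537, -0.2815, -0.0237]
ee_rot: [0.0, 0.707, 0.707, 0.0]
contact_force: [-2.5, 1.2, 15.1]
width: 0.057
gripper_force: 7.7
clock: 7.8
position: [0.5387, -0.2828, -0.0211]
ee_rot: [0.003, 0.707, 0.707, 0.0]
contact_force: [-2.7, 2.2, 27.3]
width: 0.0423
gripper_force: 50.8
```

The tips touched the bench (27 N) with TCP z at −0.021, so tip height = TCP z + 0.021. I'll open, raise to put the tips 8 mm up, close again and look.

```bash
python3 -m inch '[{"claw":0.33,"travel":[0,0,0],"turn":0},{"claw":0.33,"travel":[0,0,0.065],"turn":0},{"claw":0.33,"travel":[0,0,0.065],"turn":0},{"claw":0.33,"travel":[0,0,0.065],"turn":0}]'
python3 - <<'E'
from h import *
s,a=grab('wrist');cv2.imwrite('pics/w9.png',a[100:400,160:480][:,:,::-1])
E
python3 -m inch '[{"claw":-0.1,"travel":[0,0,0],"turn":0},{"claw":-0.1,"travel":[0,0,0],"turn":0},{"claw":-0.1,"travel":[0,0,0],"turn":0},{"claw":-0.1,"travel":[0,0,0],"turn":0}]' 40
```

```text
clock: 8.2
position: [0.5368, -0.2816, -0.0127]
ee_rot: [0.0, 0.707, 0.707, 0.0]
contact_force: [-1.0, -0.8, -0.3]
width: 0.0568
gripper_force: 0.0
clock: 8.65
position: [0.5367, -0.2815, -0.0129]
ee_rot: [-0.0, 0.707, 0.707, -0.0]
contact_force: [0.5, 1.3, 1.6]
width: 0.0419
gripper_force: 40.3
```

View pics/w9.png

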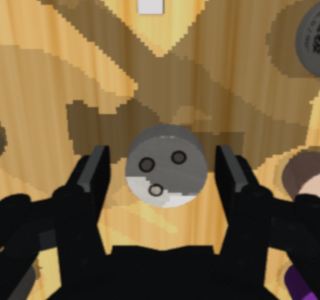

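Gripped at 41.9 mm with the disc centred. Lifting and moving in front of the spectrometer to look at the blue tray.

```bash
python3 -m inch '[{"claw":-0.1,"travel":[0,0,0.1],"turn":0},{"claw":-0.1,"travel":[0,0,0.3],"turn":0},{"claw":-0.1,"travel":[-0.2,0,0.5],"turn":0},{"claw":-0.1,"travel":[-0.45,0.1,0.7],"turn":0},{"claw":-0.1,"travel":[-0.45,0.3,0.7],"turn":0}]'
python3 -m inch '[{"claw":-0.1,"travel":[0,0.25,0],"turn":0},{"claw":-0.1,"travel":[0,0.5,0],"turn":0},{"claw":-0.1,"travel":[0,0.75,0],"turn":0},{"claw":-0.1,"travel":[0,0.95,0],"turn":0},{"claw":-0.1,"travel":[0,0.95,0],"turn":0}]'
python3 -m inch '[{"claw":-0.1,"travel":[0,0,0],"turn":0},{"claw":-0.1,"travel":[0,0,0],"turn":0},{"claw":-0.1,"travel":[0,0,0],"turn":0}]'
python3 - <<'E'
from h import *
print(get_state()['position'],get_state()['ee_rot'])
s,a=grab('wrist','w10.png')
E
```

```text
clock: 9.15
position: [0.4467, -0.2262, 0.129]
ee_rot: [0.003, 0.708, 0.706, -0.001]
contact_force: [2.1, 0.6, -0.1]
width: 0.0418
gripper_force: 40.9
clock: 9.65
position: [0.4459, -0.0285, 0.1264]
ee_rot: [-0.001, 0.705, 0.709, 0.0]
contact_force: [0.2, -1.1, -1.6]
width: 0.0413
gripper_force: 40.9
clock: 9.95
position: [0.4476, -0.0343, 0.1266]
ee_rot: [0.0, 0.708, 0.707, -0.0]
contact_force: [0.0, -0.3, -0.2]
width: 0.0418
gripper_force: 40.9
[ 0.44759568 -0.03428321  0.12663224] [ 1.13247989e-04  7.07600196e-01  7.06612993e-01 -1.64104048e-04]
```

View pics/w10.png

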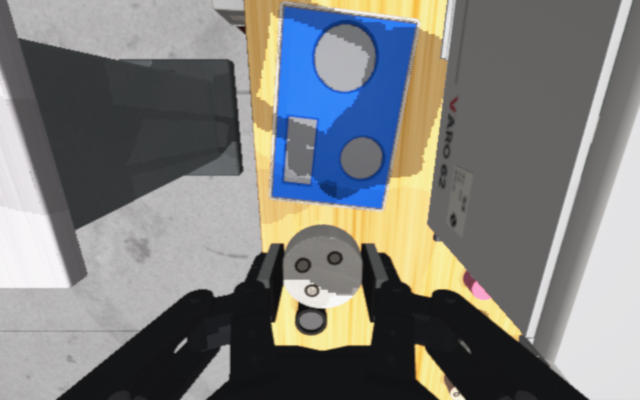

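(14-picture limit reached, and in fact passed by one; from here on I'll only measure numerically.) Wrist view: blue tray corners about (283,5), (417,20), (385,208), (272,200), and the disc held level at (322,265).

```bash
cat >> h.py <<'E'
def tray(lo,hi,n='wrist'):
    p=get_state(); s,im=grab(n); KT=cam(n,p); h=cv2.cvtColor(im,cv2.COLOR_RGB2HSV)
    m=cv2.inRange(h,(lo,150,50),(hi,255,255)); m[235:]=0
    c=max(cv2.findContours(m,cv2.RETR_EXTERNAL,1)[0],key=cv2.contourArea)
    W=np.array([ray(KT,*q[0],.016)[:2] for q in cv2.convexHull(c).astype(float)],np.float32)
    r=cv2.minAreaRect(W); b=cv2.boxPoints(r); e=[b[1]-b[0],b[2]-b[1]]; l=max(e,key=np.linalg.norm); l=l*np.sign(l[1])
    yaw=np.arctan2(-l[0],l[1]); print('tray',np.round(r[0],4),np.round(r[1],4),'yaw',yaw.round(4))
    holes=[]
    cs,hi_=cv2.findContours(m,cv2.RETR_CCOMP,1)
    for q,g in zip(cs,hi_[0]):
        if g[3]>=0 and cv2.contourArea(q)>150:
            Q=np.array([ray(KT,*x[0],.016)[:2] for x in q.astype(float)],np.float32); rr=cv2.minAreaRect(Q); print(' hole',np.round(rr[0],4),np.round(rr[1],4))
    return np.array(r[0]),yaw
def pocket(t,x,y):
    c,a=t; return c+np.array([[np.cos(a),-np.sin(a)],[np.sin(a),np.cos(a)]])@[x,y]
E
python3 - <<'E'
from h import *
p=get_state();print(p['position'])
t=tray(100,125)
for n,x,y in(('al',0,.05),('cu',.028,-.035),('usb',-.032,-.035)): print(n,pocket(t,x,y).round(4))
E
```

```text
[ 0.44757219 -0.03427569  0.12665524]
tray [0.4631 0.0351] [0.1647 0.1102] yaw -0.1162
 hole [ 0.4863 -0.0024] [0.042  0.0411]
 hole [0.4273 0.0042] [0.0644 0.0289]
 hole [0.4685 0.0841] [0.0541 0.0547]
al [0.4689 0.0848]
cu [ 0.4869 -0.0029]
usb [0.4273 0.0041]
```

```bash
python3 -m inch '[{"claw":-0.1,"travel":[0.1,0.2,-0.2],"turn":0},{"claw":-0.1,"travel":[0.1,0.32,-0.38],"turn":0},{"claw":-0.1,"travel":[0.1,0.32,-0.38],"turn":0},{"claw":-0.1,"travel":[0.1,0.32,-0.38],"turn":0},{"claw":-0.1,"travel":[0.1,0.32,-0.38],"turn":0}]'
python3 - <<'E'
from h import *
print(get_state()['position']); tray(100,125)
E
```

```text
clock: 10.55
position: [0.4685, 0.03, 0.0516]
ee_rot: [0.001, 0.707, 0.707, 0.0]
contact_force: [0.4, -0.8, -0.6]
width: 0.0415
gripper_force: 41.2
[0.46850688 0.03002474 0.05159065]
tray [0.4664 0.0636] [0.1062 0.1102] yaw 1.455
 hole [0.4687 0.085 ] [0.0537 0.0539]
```

Pocket at (0.4687, 0.085) in both readings. Lowering the disc.

```bash
python3 -m inch '[{"claw":-0.1,"travel":[0,0.2,0],"turn":0},{"claw":-0.1,"travel":[0,0.278,-0.1],"turn":0},{"claw":-0.1,"travel":[0,0.278,-0.19],"turn":0},{"claw":-0.1,"travel":[0,0.278,-0.19],"turn":0},{"claw":-0.1,"travel":[0,0.278,-0.19],"turn":0}]'
python3 -m inch '[{"claw":-0.1,"travel":[0,0,0],"turn":0},{"claw":-0.1,"travel":[0,0,-0.02],"turn":0},{"claw":-0.1,"travel":[0,0,-0.05],"turn":0},{"claw":-0.1,"travel":[0,0,-0.068],"turn":0},{"claw":-0.1,"travel":[0,0,-0.068],"turn":0}]'
```

```text
clock: 11.1
position: [0.4683, 0.0859, 0.0138]
ee_rot: [0.001, 0.707, 0.707, 0.001]
contact_force: [0.9, -0.2, -0.5]
width: 0.0416
gripper_force: 41.2
clock: 11.6
position: [0.4667, 0.0865, -0.0014]
ee_rot: [-0.0, 0.707, 0.707, -0.001]
contact_force: [0.0, 0.1, -1.1]
width: 0.0419
gripper_force: 41.2
```

```bash
python3 -m inch '[{"claw":-0.1,"travel":[0.005,-0.002,-0.005],"turn":0},{"claw":-0.1,"travel":[0.005,-0.002,-0.005],"turn":0},{"claw":0.25,"travel":[0.005,-0.002,-0.005],"turn":0},{"claw":0.25,"travel":[0.005,-0.002,-0.005],"turn":0}]'
python3 -m inch '[{"claw":0.25,"travel":[0,0,0.1],"turn":0},{"claw":0.25,"travel":[0,0,0.3],"turn":0},{"claw":0.25,"travel":[0,-0.2,0.5],"turn":0},{"claw":0.25,"travel":[0,-0.3,0.5],"turn":0},{"claw":0.25,"travel":[0,-0.3,0.5],"turn":0}]'
python3 - <<'E'
from h import *
p=get_state();print(p['position']);s,im=grab('wrist');KT=cam('wrist',p)
h=cv2.cvtColor(im,cv2.COLOR_RGB2HSV); t=tray(100,125)
c=proj(KT,[.4687,.0855,.026]);print(c)
from scipy import ndimage
x,y=c.astype(int); g=im[max(0,y-40):y+40,x-40:x+40]; np.save('g.npy',g)
gr=cv2.cvtColor(g,cv2.COLOR_RGB2GRAY)
for r in range(0,g.shape[0],4): print(' '.join('%3d'%v if hh<100 or hh>125 else ' . ' for v,hh in zip(gr[r,::4],cv2.cvtColor(g,cv2.COLOR_RGB2HSV)[r,::4,0])))
E
```

```text
clock: 12.0
position: [0.4686, 0.0863, -0.0016]
ee_rot: [0.0, 0.707, 0.707, 0.0]
contact_force: [0.6, 0.6, -0.2]
width: 0.0533
gripper_force: 0.0
clock: 12.5
position: [0.47, 0.024, 0.1002]
ee_rot: [0.002, 0.708, 0.706, 0.001]
contact_force: [-0.2, 0.9, -0.1]
width: 0.0534
gripper_force: 0.0
[0.4699819  0.02401184 0.10017482]
tray [0.4647 0.0505] [0.1331 0.1104] yaw -0.1138
 hole [0.4695 0.0842] [0.0542 0.0559]
[318.18309808 129.3557757 ]
 .   .   .   .   .   .   .   .   .   .   .   .   .   .   .  141 149 196 207 227
 .   .   .   .   .   .   .   .   .   .   .   .   .   .   .   .   .   .   .   . 
 .   .   .   .   .   .   .   .   .   .   .   .   .   .   .   .   .   .   .   . 
 .   .   .   .   .   .   .   .   .   .   .   .   .   .   .   .   .   .   .   . 
 .   .   .   .   .   .   .   .   .   .   .   .   .   .   .   .   .   .   .   . 
 .   .   .   .   .   .   .   .  238 248 249 248 248 229  .   .   .   .   .   . 
 .   .   .   .   .   .  198 248 249 249 249 248 249 249 248 162  .   .   .   . 
 .   .   .   .   .  199 248 249 249 249 249 249 241 241 249 247 146  .   .   . 
 .   .   .   .   
[... 241 characters left out ...]
6 249 240 127 193 249 249 248 215 212 214 213 214 204  .   . 
 .   .   .   .  246 249 249 249 249 249 249 242 211 215 218 216 213 200  .   . 
 .   .   .   .  240 249 249 249 248 248 242 207 210 212 212 213 217 178  .   . 
 .   .   .   .   .  249 249 248 132 157 225 202 204 208 211 210 210  .   .   . 
 .   .   .   .   .  199 246 247 189 224 149 206 206 209 209 210 196  .   .   . 
 .   .   .   .   .   .  201 205 182 144 204 207 210 210 209 208  .   .   .   . 
 .   .   .   .   .   .   .  193 203 204 205 209 209 210 195  .   .   .   .   . 
 .   .   .   .   .   .   .   .   .  183 193 190 183  .   .   .   .   .   .   . 
 .   .   .   .   .   .   .   .   .   .   .   .   .   .   .   .   .   .   .   .
```

```bash
cat >> h.py <<'E'
def disc(z,win,smax=70,vmin=175,n='wrist'):
    p=get_state(); s,im=grab(n); KT=cam(n,p); h=cv2.cvtColor(im,cv2.COLOR_RGB2HSV)
    m=cv2.inRange(h,(0,0,vmin),(180,smax,255)); q=np.zeros_like(m); x0,x1,y0,y1=win; q[y0:y1,x0:x1]=m[y0:y1,x0:x1]
    q=cv2.morphologyEx(q,cv2.MORPH_CLOSE,np.ones((9,9))); c=cv2.convexHull(max(cv2.findContours(q,0,1)[0],key=cv2.contourArea))
    e=cv2.fitEllipse(c); W=np.array([ray(KT,*x[0],z)[:2] for x in c.astype(float)],np.float32); r=cv2.minAreaRect(W); print('px',np.round(e[0],1),'xy',np.round(r[0],4),'size',np.round(r[1],4)); return np.array(r[0])
E
python3 - <<'E'
from h import *
print(get_state()['position'])
disc(.026,(278,360,85,172)); disc(.026,(278,360,85,172),60,200)
tray(100,125)
p=get_state();print(p['position']);_,im=grab('wrist');h=cv2.cvtColor(im,cv2.COLOR_RGB2HSV)
for v in range(84,176,3): print(v,h[v,318],h[v,330])
E
```

```text
[0.46812678 0.02617594 0.09828139]
px [321.5 131.6] xy [0.4688 0.0847] size [0.0446 0.0521]
px [322.8 137.6] xy [0.4694 0.0815] size [0.042 0.043]
tray [0.4648 0.0514] [0.1311 0.1103] yaw -0.1138
 hole [0.4694 0.0845] [0.0542 0.0563]
[0.46760619 0.02700479 0.0974664 ]
84 [ 18 144 209] [ 25 118 250]
87 [ 17   7 243] [ 18  71 219]
90 [  6   9 137] [ 21  16 220]
93 [108 186 246] [113  91 199]
96 [108 200 245] [107 198 247]
99 [110 191 191] [109 217 207]
102 [115   8 189] [114  23 174]
105 [115   8 189] [120   5 189]
108 [113   6 169] [105   4 135]
111 [  0   4 185] [ 20   5 166]
114 [  0   0 249] [  0   0 249]
117 [  0   0 249] [  0   0 249]
120 [  0   0 249] [  0   1 249]
123 [  0   0 249] [ 10  23 135]
126 [  0   0 249] [ 17  30 214]
129 [  0   0 249] [ 16  29 191]
132 [  0   0 249] [ 15  14 143]
135 [  0   0 249] [ 18  14 213]
138 [  0   0 249] [ 16  13 218]
141 [  0   0 249] [ 19  13 216]
144 [  0   0 248] [ 15  14 215]
147 [ 10   3 224] [ 16  13 212]
150 [ 16  26 146] [ 16  14 207]
153 [ 17  29 158] [ 16  13 211]
156 [14 30 95] [ 16  13 212]
159 [ 18  14 212] [ 18  12 212]
162 [ 18  15 207] [ 19  13 212]
165 [  0   4 192] [  0   4 185]
168 [109 209 160] [109 210 165]
171 [109 212 167] [109 212 167]
174 [109 212 168] [109 209 168]
```

Aluminium disc seated level (rim 42–43 mm across at z 26 mm, floor crescent visible), about 3 mm off centre. Now the copper disc.

```bash
python3 -m inch '[{"claw":0.2,"travel":[-0.1,-0.2,0.1],"turn":0},{"claw":0.2,"travel":[-0.1,-0.45,0.1],"turn":0},{"claw":0.2,"travel":[-0.1,-0.7,0.1],"turn":0},{"claw":0.2,"travel":[-0.1,-0.95,0.1],"turn":0},{"claw":0.2,"travel":[-0.1,-1,0.1],"turn":0}]' | grep pos
python3 -m inch '[{"claw":0.2,"travel":[0.2,-0.3,0],"turn":0},{"claw":0.2,"travel":[0.45,-0.5,0],"turn":0},{"claw":0.2,"travel":[0.65,-0.7,-0.1],"turn":0},{"claw":0.2,"travel":[0.88,-0.78,-0.2],"turn":0},{"claw":0.2,"travel":[0.88,-0.78,-0.2],"turn":0}]'
python3 -m inch '[{"claw":0.2,"travel":[0,0,0],"turn":0},{"claw":0.2,"travel":[0,0,0],"turn":0},{"claw":0.2,"travel":[0,0,0],"turn":0}]' | grep -E 'pos|wid'
python3 - <<'E'
from h import *
p=get_state();print(p['position']);KT=cam('wrist',p);c=proj(KT,[.626,-.298,.022]).astype(int);print(c)
disc(.022,(c[0]-28,c[0]+28,c[1]-28,c[1]+28),85,150);disc(.022,(c[0]-28,c[0]+28,c[1]-28,c[1]+28),60,150)
_,im=grab('wrist');h=cv2.cvtColor(im,cv2.COLOR_RGB2HSV);print([list(h[c[1]+d,c[0]]) for d in range(-28,30,4)]);print([list(h[c[1],c[0]+d]) for d in range(-28,30,4)])
E
```

```text
position: [0.4492, -0.1782, 0.1179]
clock: 13.8
position: [0.6263, -0.3298, 0.0766]
ee_rot: [-0.001, 0.707, 0.707, 0.0]
contact_force: [0.6, 0.2, 0.6]
width: 0.0511
gripper_force: 0.0
position: [0.6236, -0.328, 0.0779]
width: 0.0517
[ 0.62363168 -0.32803484  0.07787518]
[323 172]
px [320.  173.7] xy [ 0.6233 -0.2984] size [0.013 0.03 ]
px [309.3 159.3] xy [ 0.615  -0.2879] size [0.0066 0.0027]
[[np.uint8(18), np.uint8(147), np.uint8(109)], [np.uint8(13), np.uint8(97), np.uint8(79)], [np.uint8(9), np.uint8(80), np.uint8(125)], [np.uint8(10), np.uint8(81), np.uint8(132)], [np.uint8(10), np.uint8(79), np.uint8(129)], [np.uint8(10), np.uint8(81), np.uint8(133)], [np.uint8(10), np.uint8(81), np.uint8(151)], [np.uint8(10), np.uint8(81), np.uint8(152)], [np.uint8(10), np.uint8(80), np.uint8(150)], [np.uint8(10), np.uint8(80), np.uint8(149)], [np.uint8(10), np.uint8(80), np.uint8(149)], [np.uint8(10), np.uint8(80), np.uint8(149)], [np.uint8(18), np.uint8(147), np.uint8(167)], [np.uint8(18), np.uint8(145), np.uint8(179)], [np.uint8(18), np.uint8(145), np.uint8(178)]]
[[np.uint8(18), np.uint8(131), np.uint8(125)], [np.uint8(18), np.uint8(136), np.uint8(107)], [np.uint8(10), np.uint8(80), np.uint8(141)], [np.uint8(10), np.uint8(78), np.uint8(75)], [np.uint8(16), np.uint8(33), np.uint8(86)], [np.uint8(12), np.uint8(65), np.uint8(59)], [np.uint8(10), np.uint8(79), np.uint8(151)], [np.uint8(10), np.uint8(81), np.uint8(152)], [np.uint8(10), np.uint8(78), np.uint8(143)], [np.uint8(9), np.uint8(79), np.uint8(84)], [np.uint8(10), np.uint8(81), np.uint8(123)], [np.uint8(10), np.uint8(81), np.uint8(132)], [np.uint8(18), np.uint8(131), np.uint8(111)], [np.uint8(19), np.uint8(137), np.uint8(112)], [np.uint8(18), np.uint8(152), np.uint8(109)]]
```

```bash
python3 - <<'E'
from h import *
p=get_state();KT=cam('wrist',p);print(p['position'])
disc(.022,(290,355,144,204),100,115); disc(.022,(290,355,144,204),100,60)
E
```

```text
[ 0.62388405 -0.32885007  0.07938927]
px [321.3 170.6] xy [ 0.6248 -0.2977] size [0.0307 0.0296]
px [321.3 168.8] xy [ 0.6249 -0.2965] size [0.0327 0.0307]
```

```bash
python3 -m inch '[{"claw":0.2,"travel":[0.005,0.155,-0.05],"turn":0},{"claw":0.2,"travel":[0.005,0.155,-0.22],"turn":0},{"claw":0.2,"travel":[0.005,0.155,-0.36],"turn":0},{"claw":0.2,"travel":[0.005,0.155,-0.44],"turn":0},{"claw":0.2,"travel":[0.005,0.155,-0.44],"turn":0}]'
python3 -m inch '[{"claw":0.2,"travel":[0,0,0],"turn":0},{"claw":-0.3,"travel":[0,0,0],"turn":0},{"claw":-0.4,"travel":[0,0,0],"turn":0},{"claw":-0.4,"travel":[0,0,0],"turn":0},{"claw":-0.4,"travel":[0,0,0],"turn":0}]' 50
```

```text
clock: 14.85
position: [0.6232, -0.2974, -0.012]
ee_rot: [-0.002, 0.707, 0.707, -0.001]
contact_force: [-0.3, 0.6, 0.9]
width: 0.0512
gripper_force: 0.0
clock: 15.35
position: [0.6264, -0.2995, -0.0076]
ee_rot: [0.002, 0.707, 0.707, 0.0]
contact_force: [-0.8, 0.5, 7.1]
width: 0.0291
gripper_force: 49.4
```

```bash
python3 -m inch '[{"claw":-0.4,"travel":[0,0,0.2],"turn":0},{"claw":-0.4,"travel":[-0.1,0,0.45],"turn":0},{"claw":-0.4,"travel":[-0.33,0.05,0.6],"turn":0},{"claw":-0.4,"travel":[-0.55,0.12,0.6],"turn":0},{"claw":-0.4,"travel":[-0.74,0.2,0.6],"turn":0}]' | grep -E 'pos|wid'
python3 -m inch '[{"claw":-0.4,"travel":[0.03,0.2,0],"turn":0},{"claw":-0.4,"travel":[0.03,0.45,0],"turn":0},{"claw":-0.4,"travel":[0.03,0.7,-0.1],"turn":0},{"claw":-0.4,"travel":[0.03,0.95,-0.25],"turn":0},{"claw":-0.4,"travel":[0.03,1,-0.3],"turn":0}]'|grep -E 'pos|wid|forc'
python3 -m inch '[{"claw":-0.4,"travel":[0,0,0],"turn":0},{"claw":-0.4,"travel":[0,0,0],"turn":0},{"claw":-0.4,"travel":[0,0,0],"turn":0}]' | grep -E 'pos|wid'
python3 - <<'E'
from h import *
print(get_state()['position']); t=tray(100,125)
p=get_state();KT=cam('wrist',p)
print(proj(KT,p['position']+[0,0,.03]))
disc(p['position'][2]+.030,(270,370,225,310),100,100)
E
```

```text
position: [0.4763, -0.2591, 0.112]
width: 0.0284
position: [0.4814, -0.0555, 0.0495]
contact_force: [-0.6, -0.2, -1.3]
width: 0.0288
gripper_force: 50.2
position: [0.4821, -0.0592, 0.0504]
width: 0.0288
[ 0.48207248 -0.05921444  0.0503503 ]
tray [0.4613 0.0197] [0.134  0.1106] yaw -0.1154
 hole [ 0.4866 -0.0026] [0.0407 0.0408]
 hole [0.4277 0.0041] [0.0634 0.0275]
[319.42795689 264.45420745]
px [317.3 260. ] xy [ 0.4802 -0.0564] size [0.0453 0.0385]
```

```bash
python3 -m inch '[{"claw":-0.4,"travel":[0.024,0.2,0],"turn":0},{"claw":-0.4,"travel":[0.024,0.28,-0.1],"turn":0},{"claw":-0.4,"travel":[0.024,0.28,-0.19],"turn":0},{"claw":-0.4,"travel":[0.024,0.28,-0.19],"turn":0},{"claw":-0.4,"travel":[0.024,0.28,-0.19],"turn":0}]'|grep -E 'pos|forc'
python3 -m inch '[{"claw":-0.4,"travel":[0,0,0],"turn":0},{"claw":-0.4,"travel":[0,0,-0.02],"turn":0},{"claw":-0.4,"travel":[0,0,-0.045],"turn":0},{"claw":-0.4,"travel":[0,0,-0.055],"turn":0},{"claw":-0.4,"travel":[0,0,-0.055],"turn":0}]'
python3 -m inch '[{"claw":-0.4,"travel":[0,0,0],"turn":0},{"claw":-0.4,"travel":[0,0,0],"turn":0}]'
```

```text
position: [0.4811, -0.0028, 0.0103]
contact_force: [-12.9, 1.0, -3.0]
gripper_force: 54.5
clock: 17.75
position: [0.4813, -0.0034, 0.0023]
ee_rot: [-0.005, 0.708, 0.707, -0.004]
contact_force: [-18.2, 0.6, 18.5]
width: 0.0284
gripper_force: 56.4
clock: 17.95
position: [0.4813, -0.0034, 0.0023]
ee_rot: [-0.005, 0.708, 0.707, -0.004]
contact_force: [-18.3, 1.3, 17.0]
width: 0.0287
gripper_force: 56.4
```

The gripper's flank rests against the spectrometer (18 N in x). I'm backing off and turning so the jaws close along y, with the camera on the robot's side.

```bash
python3 -m inch '[{"claw":-0.4,"travel":[-0.04,0,0],"turn":0},{"claw":-0.4,"travel":[-0.06,0,0.2],"turn":0},{"claw":-0.4,"travel":[-0.25,0,0.4],"turn":0},{"claw":-0.4,"travel":[-0.25,0,0.4],"turn":0.04},{"claw":-0.4,"travel":[-0.25,0,0.4],"turn":0.08}]'
python3 -m inch '[{"claw":-0.4,"travel":[0,0,0],"turn":0.225},{"claw":-0.4,"travel":[0,0,0],"turn":0.225},{"claw":-0.4,"travel":[0,0,0],"turn":0.225},{"claw":-0.4,"travel":[0,0,0],"turn":0.225},{"claw":-0.4,"travel":[0,0,0],"turn":0.225}]'
python3 -m inch '[{"claw":-0.4,"travel":[0,0,0],"turn":0.155},{"claw":-0.4,"travel":[0,0,0],"turn":0.155},{"claw":-0.4,"travel":[0,0,0],"turn":0.155},{"claw":-0.4,"travel":[0,0,0],"turn":0.155},{"claw":-0.4,"travel":[0,0,0],"turn":0.155}]'
python3 - <<'E'
from h import *
s=get_state();print(s['position'],s['ee_rot'],s['qpos'].round(2)); grab('wrist','w11.png'); t=tray(100,125); K=cam('wrist',s); print(proj(K,s['position']+[0,0,.03]), proj(K,[.4866,-.0026,.016]))
E
```

```text
clock: 18.45
position: [0.4405, -0.0043, 0.0841]
ee_rot: [0.004, 0.611, 0.791, 0.002]
contact_force: [0.2, -0.2, -1.3]
width: 0.0288
gripper_force: 52.5
clock: 18.95
position: [0.4407, -0.0043, 0.0824]
ee_rot: [0.003, 0.3, 0.954, 0.0]
contact_force: [-0.4, -0.6, -1.8]
width: 0.0288
gripper_force: 52.5
clock: 19.45
position: [0.4404, -0.0041, 0.0822]
ee_rot: [0.002, 0.064, 0.998, -0.0]
contact_force: [-1.0, 0.4, -1.4]
width: 0.0289
gripper_force: 52.5
[ 0.4404267  -0.00413091  0.08222598] [ 2.33183841e-03  6.35239659e-02  9.97977547e-01 -2.89567430e-04] [-0.17  0.19  1.98 -0.    0.96 -1.61]
tray [0.4404 0.0377] [0.1654 0.0679] yaw -0.1283
 hole [0.4269 0.0039] [0.0638 0.0279]
[321.89287777 262.26659184] [330.26994722 250.74331069]
```

```bash
python3 - <<'E'
from h import *
s=get_state();_,im=grab('wrist');h=cv2.cvtColor(im,cv2.COLOR_RGB2HSV);m=((abs(h[:,:,0].astype(int)-10)<4)&(abs(h[:,:,1].astype(int)-80)<18)).astype('u1')*255
q=m*0;q[215:320,260:385]=m[215:320,260:385];q=cv2.morphologyEx(q,cv2.MORPH_CLOSE,np.ones((9,9)))
c=cv2.convexHull(max(cv2.findContours(q,0,1)[0],key=cv2.contourArea));print(cv2.boundingRect(c),cv2.fitEllipse(c))
KT=cam('wrist',s)
for dz in(.025,.032): 
  W=np.array([ray(KT,*x[0],s['position'][2]+dz)[:2] for x in c.astype(float)],np.float32);r=cv2.minAreaRect(W);print(dz,np.array(r[0])-s['position'][:2],r[1])
E
```

```text
(292, 220, 60, 67) ((322.57196044921875, 254.15567016601562), (60.727928161621094, 67.44503021240234), 175.09107971191406)
0.025 [-1.82028130e-03  3.57609838e-05] (0.031983181834220886, 0.04026133194565773)
0.032 [-0.00569792  0.00055153] (0.030363786965608597, 0.03822283819317818)
```

```bash
python3 -m inch '[{"claw":-0.4,"travel":[0.15,0.008,0],"turn":0},{"claw":-0.4,"travel":[0.23,0.008,-0.12],"turn":0},{"claw":-0.4,"travel":[0.23,0.008,-0.26],"turn":0},{"claw":-0.4,"travel":[0.23,0.008,-0.33],"turn":0},{"claw":-0.4,"travel":[0.23,0.008,-0.33],"turn":0}]'|grep -E 'pos|forc'
python3 -m inch '[{"claw":-0.4,"travel":[0,0,0],"turn":0},{"claw":-0.4,"travel":[0,0,-0.02],"turn":0},{"claw":-0.4,"travel":[0,0,-0.04],"turn":0},{"claw":-0.4,"travel":[0,0,-0.06],"turn":0},{"claw":-0.4,"travel":[0,0,-0.06],"turn":0}]'
python3 -m inch '[{"claw":-0.4,"travel":[0,0,0],"turn":0},{"claw":-0.4,"travel":[0,0,0],"turn":0}]'
```

```text
position: [0.4828, -0.0012, 0.0134]
contact_force: [0.3, -0.9, -0.9]
gripper_force: 52.5
clock: 20.6
position: [0.4847, -0.0012, 0.0035]
ee_rot: [0.001, 0.063, 0.998, -0.0]
contact_force: [0.0, 0.5, 2.1]
width: 0.0285
gripper_force: 52.8
clock: 20.8
position: [0.4847, -0.0012, 0.0035]
ee_rot: [0.001, 0.063, 0.998, 0.0]
contact_force: [0.3, -0.8, 2.2]
width: 0.0285
gripper_force: 52.9
```

```bash
python3 -m inch '[{"claw":-0.4,"travel":[0.01,-0.005,0],"turn":0},{"claw":-0.4,"travel":[0.01,-0.005,-0.01],"turn":0},{"claw":-0.4,"travel":[0.01,-0.005,-0.01],"turn":0}]' | grep -E 'pos|forc'
python3 -m inch '[{"claw":-0.4,"travel":[0,0,-0.01],"turn":0},{"claw":-0.4,"travel":[0,0,-0.01],"turn":0},{"claw":-0.4,"travel":[0,0,-0.01],"turn":0}]'|grep -E 'pos|forc'
```

```text
position: [0.4855, -0.0017, 0.0032]
contact_force: [-6.0, 3.6, 21.9]
gripper_force: 54.9
position: [0.4857, -0.0014, 0.0027]
contact_force: [-8.8, 4.1, 34.0]
gripper_force: 57.0
```

```bash
python3 -m inch '[{"claw":-0.4,"travel":[0,0,0.02],"turn":0},{"claw":-0.4,"travel":[0,0,0.02],"turn":0}]' | grep -E 'pos|forc'
python3 -m inch '[{"claw":-0.4,"travel":[0.015,-0.005,0],"turn":0},{"claw":-0.4,"travel":[0.015,-0.005,-0.005],"turn":0},{"claw":-0.4,"travel":[0.015,-0.005,-0.01],"turn":0},{"claw":-0.4,"travel":[0.015,-0.005,-0.01],"turn":0}]'|grep -E 'pos|forc'
python3 - <<'E'
from h import *
s=get_state();print(s['position']);_,im=grab('wrist');h=cv2.cvtColor(im,cv2.COLOR_RGB2HSV)
print([ (u,*map(int,h[262,u])) for u in range(270,380,5)])
print([ (v,*map(int,h[v,323])) for v in range(200,330,4)])
KT=cam('wrist',s);print([proj(KT,[.4866,-.0026,.016]+d) for d in np.array([[-.0205,0,0],[.0205,0,0],[0,.0205,0],[0,-.0205,0]])])
E
```

```text
position: [0.4866, -0.0023, 0.0038]
contact_force: [-0.2, -0.5, -1.4]
gripper_force: 53.3
position: [0.4873, -0.0026, 0.0028]
contact_force: [-8.3, 3.4, 26.5]
gripper_force: 56.1
[ 0.48727015 -0.00261328  0.00282024]
[(270, 120, 13, 20), (275, 120, 35, 22), (280, 90, 7, 71), (285, 90, 4, 70), (290, 0, 16, 16), (295, 10, 79, 87), (300, 9, 74, 55), (305, 17, 31, 74), (310, 13, 32, 55), (315, 10, 79, 122), (320, 11, 78, 128), (325, 11, 79, 129), (330, 10, 78, 127), (335, 11, 81, 85), (340, 10, 79, 120), (345, 10, 78, 128), (350, 11, 73, 59), (355, 90, 11, 23), (360, 90, 3, 73), (365, 90, 4, 70), (370, 105, 26, 20), (375, 135, 23, 22)]
[(200, 109, 227, 185), (204, 108, 227, 184), (208, 109, 226, 184), (212, 110, 210, 147), (216, 113, 8, 123), (220, 10, 77, 112), (224, 10, 80, 112), (228, 10, 80, 111), (232, 10, 80, 115), (236, 10, 79, 190), (240, 10, 79, 132), (244, 10, 78, 125), (248, 11, 79, 126), (252, 10, 78, 128), (256, 11, 78, 127), (260, 10, 78, 128), (264, 10, 78, 127), (268, 10, 78, 128), (272, 10, 78, 127), (276, 10, 78, 127), (280, 10, 78, 128), (284, 10, 79, 171), (288, 115, 29, 107), (292, 17, 130, 137), (296, 18, 138, 148), (300, 18, 133, 151), (304, 18, 128, 152), (308, 18, 126, 152), (312, 19, 123, 154), (316, 18, 125, 153), (320, 18, 122, 153), (324, 19, 127, 153), (328, 18, 127, 157)]
[array([317.2055949 , 213.25637012]), array([326.10070394, 276.28993928]), array([356.89583904, 241.92941881]), array([287.06841524, 249.9425867 ])]
```

```bash
python3 - <<'E'
from h import *
s=get_state();KT=cam('wrist',s);print(s['position'])
a=-.1155; ux=np.array([np.cos(a),np.sin(a)])
for xo in(-.002,0,.002):
  for zb in(.010,.0125,.016):
    c=s['position'][:2]+xo*ux; n=c-.016*ux; f=c+.016*ux
    print(xo,zb,'bot',proj(KT,[*n,zb])[1].round(1),'top near',proj(KT,[*n,zb+.022])[1].round(1),'top far',proj(KT,[*f,zb+.022])[1].round(1), 'wid',(proj(KT,[*(c+.016*np.array([-ux[1],ux[0]])),zb+.022])-proj(KT,[*(c-.016*np.array([-ux[1],ux[0]])),zb+.022]))[0].round(1))
E
```

```text
[ 0.48729825 -0.00261055  0.00283175]
-0.002 0.01 bot 214.4 top near 229.8 top far 283.8 wid 60.6
-0.002 0.0125 bot 216.0 top near 231.9 top far 286.5 wid 61.6
-0.002 0.016 bot 218.2 top near 234.8 top far 290.5 wid 63.0
0 0.01 bot 217.6 top near 233.4 top far 286.9 wid 60.4
0 0.0125 bot 219.2 top near 235.5 top far 289.7 wid 61.3
0 0.016 bot 221.5 top near 238.5 top far 293.7 wid 62.7
0.002 0.01 bot 220.8 top near 237.0 top far 290.0 wid 60.1
0.002 0.0125 bot 222.4 top near 239.1 top far 292.8 wid 61.1
0.002 0.016 bot 224.8 top near 242.2 top far 296.9 wid 62.4
```

The image fit (bottom edge row 218, top 235–286, width 60 px) matches the underside at 10 mm, so it stands on the floor. Releasing.

```bash
python3 -m inch '[{"claw":-0.4,"travel":[-0.002,0,0.006],"turn":0},{"claw":-0.4,"travel":[-0.002,0,0.006],"turn":0},{"claw":0.0,"travel":[-0.002,0,0.006],"turn":0},{"claw":0.05,"travel":[-0.002,0,0.006],"turn":0}]'|grep -E 'forc|wid'
python3 -m inch '[{"claw":0.05,"travel":[0,0,0.1],"turn":0},{"claw":0.05,"travel":[0,0,0.3],"turn":0},{"claw":0.05,"travel":[-0.15,0,0.5],"turn":0},{"claw":0.05,"travel":[-0.4,0,0.6],"turn":0},{"claw":0.05,"travel":[-0.4,0,0.6],"turn":0}]'
python3 -m inch '[{"claw":0.05,"travel":[0,-0.2,0],"turn":-0.24},{"claw":0.05,"travel":[0,-0.4,0],"turn":-0.24},{"claw":0.05,"travel":[0,-0.4,0],"turn":-0.24},{"claw":0.05,"travel":[0,-0.4,0],"turn":-0.24},{"claw":0.05,"travel":[0,-0.4,0],"turn":-0.24}]'
python3 -m inch '[{"claw":0.05,"travel":[0.1,0,0],"turn":-0.22},{"claw":0.05,"travel":[0.1,0,0],"turn":-0.22},{"claw":0.05,"travel":[0.1,0,0],"turn":-0.22},{"claw":0.05,"travel":[0.1,0,0],"turn":-0.22},{"claw":0.05,"travel":[0.1,0,0],"turn":-0.22}]'
python3 - <<'E'
from h import *
s=get_state();print(s['position'],s['ee_rot']);grab('wrist','w12.png');tray(100,125)
KT=cam('wrist',s);c=proj(KT,[.487,-.003,.032]).astype(int);print(c);_,im=grab('wrist');h=cv2.cvtColor(im,cv2.COLOR_RGB2HSV)
m=((abs(h[:,:,0].astype(int)-10)<5)&(abs(h[:,:,1].astype(int)-80)<18)).astype('u1')*255
q=m*0;q[c[1]-30:c[1]+30,c[0]-30:c[0]+30]=m[c[1]-30:c[1]+30,c[0]-30:c[0]+30];q=cv2.morphologyEx(q,cv2.MORPH_CLOSE,np.ones((9,9)))
k=max(cv2.findContours(q,0,1)[0],key=cv2.contourArea);e=cv2.fitEllipse(k);print(e,ray(KT,*e[0],.032))
E
```

```text
contact_force: [0.2, 0.0, -0.7]
width: 0.0451
gripper_force: 0.0
clock: 22.95
position: [0.4045, -0.0028, 0.1237]
ee_rot: [-0.001, 0.063, 0.998, -0.0]
contact_force: [-0.7, -1.0, -0.6]
width: 0.0449
gripper_force: 0.0
clock: 23.45
position: [0.4089, -0.0839, 0.1216]
ee_rot: [-0.001, 0.427, 0.904, -0.0]
contact_force: [0.0, -0.2, -0.0]
width: 0.0451
gripper_force: 0.0
clock: 23.95
position: [0.429, -0.0834, 0.1214]
ee_rot: [-0.001, 0.707, 0.707, -0.0]
contact_force: [0.1, -0.4, 0.0]
width: 0.0449
gripper_force: 0.0
[ 0.42901593 -0.08335163  0.12144005] [-5.10963628e-04  7.07240176e-01  7.06973126e-01 -2.65563566e-04]
tray [0.4612 0.0183] [0.1307 0.1104] yaw -0.1156
 hole [ 0.4867 -0.0025] [0.0422 0.042 ]
 hole [0.4273 0.0039] [0.064  0.0288]
[389 104]
((388.7141418457031, 104.07566833496094), (37.58796310424805, 40.09611129760742), 54.480831146240234) [ 0.48609237 -0.00236502  0.032     ]
```

Copper disc at (0.486, −0.002), centred in its pocket. Next the USB stick, yawed 10° so that the camera clears the spectrometer's corner.

```bash
python3 -m inch '[{"claw":-0.1,"travel":[0,-0.25,0],"turn":0},{"claw":-0.1,"travel":[0.1,-0.5,0],"turn":0.055},{"claw":-0.1,"travel":[0.3,-0.68,-0.1],"turn":0.055},{"claw":-0.1,"travel":[0.52,-0.68,-0.2],"turn":0.055},{"claw":-0.1,"travel":[0.52,-0.68,-0.3],"turn":0.055}]'|grep -E 'pos|forc'
python3 -m inch '[{"claw":-0.1,"travel":[0,0,0],"turn":0},{"claw":-0.1,"travel":[0,0,0],"turn":0},{"claw":-0.1,"travel":[0,0,0],"turn":0}]'|grep -E 'pos|wid|rot'
cat >> h.py <<'E'
def usb(z,win=None):
    p=get_state(); _,im=grab('wrist'); KT=cam('wrist',p); h=cv2.cvtColor(im,cv2.COLOR_RGB2HSV)
    m=cv2.inRange(h,(0,180,60),(8,255,255))|cv2.inRange(h,(170,180,60),(180,255,255))
    if win: q=m*0; q[win[2]:win[3],win[0]:win[1]]=m[win[2]:win[3],win[0]:win[1]]; m=q
    c=max(cv2.findContours(m,0,1)[0],key=cv2.contourArea); W=np.array([ray(KT,*x[0],z)[:2] for x in c.astype(float)],np.float32)
    r=cv2.minAreaRect(W); b=cv2.boxPoints(r); e=[b[1]-b[0],b[2]-b[1]]; l=max(e,key=np.linalg.norm); l=l*np.sign(l[1])
    print('tcp',p['position'].round(4),'usb body',np.round(r[0],4),np.round(r[1],4),'yaw',np.arctan2(-l[0],l[1]).round(3),'centre',(np.array(r[0])-.007*l/np.linalg.norm(l)).round(4))
E
python3 -c "
from h import *
usb(.008)"
```

```text
position: [0.539, -0.2226, 0.0617]
contact_force: [-0.6, 0.2, 0.5]
gripper_force: 0.0
position: [0.5324, -0.219, 0.0633]
ee_rot: [0.0, 0.641, 0.767, 0.0]
width: 0.0388
tcp [ 0.5324 -0.219   0.0633] usb body [ 0.5324 -0.1724] [0.0372 0.0172] yaw -0.002 centre [ 0.5324 -0.1794]
```

```bash
python3 -m inch '[{"claw":-0.1,"travel":[0,0.2,0],"turn":0},{"claw":-0.1,"travel":[0,0.205,-0.15],"turn":0},{"claw":-0.1,"travel":[0,0.205,-0.3],"turn":0},{"claw":-0.1,"travel":[0,0.205,-0.385],"turn":0},{"claw":-0.1,"travel":[0,0.205,-0.385],"turn":0}]'|grep -E 'pos|forc'
python3 -m inch '[{"claw":-0.1,"travel":[0,0,0],"turn":0},{"claw":-0.1,"travel":[0,0,0],"turn":0}]'|grep -E 'pos|wid|forc'
python3 -c "
from h import *
usb(.008)"
```

```text
position: [0.5309, -0.1772, -0.0154]
contact_force: [-0.1, 0.5, -0.7]
gripper_force: 0.0
position: [0.5339, -0.1788, -0.0128]
contact_force: [0.7, 0.3, 0.3]
width: 0.0382
gripper_force: 0.0
tcp [ 0.5339 -0.1788 -0.0128] usb body [ 0.5324 -0.1718] [0.0388 0.0174] yaw -0.0 centre [ 0.5324 -0.1788]
```

Measured again close up: centre (0.5324, −0.1788), in agreement. Lower 1.5 mm, close, lift.

```bash
python3 -m inch '[{"claw":-0.1,"travel":[-0.006,0.005,-0.008],"turn":0},{"claw":-0.1,"travel":[-0.006,0.005,-0.008],"turn":0},{"claw":-0.5,"travel":[-0.006,0.005,-0.008],"turn":0},{"claw":-0.8,"travel":[-0.006,0.005,-0.008],"turn":0},{"claw":-0.8,"travel":[-0.006,0.005,-0.008],"turn":0}]' 30
python3 -m inch '[{"claw":-0.8,"travel":[0,0,0],"turn":0},{"claw":-0.8,"travel":[0,0,0],"turn":0},{"claw":-0.8,"travel":[0,0,0.1],"turn":0},{"claw":-0.8,"travel":[0,-0.1,0.3],"turn":0},{"claw":-0.8,"travel":[0,-0.1,0.5],"turn":0}]'
python3 -c "
from h import *
s=get_state();usb(s['position'][2]+.024)
usb(.008,(200,450,0,225))"
```

```text
clock: 26.2
position: [0.5317, -0.1773, -0.0159]
ee_rot: [0.0, 0.642, 0.767, 0.0]
contact_force: [-0.2, -0.3, 3.2]
width: 0.0168
gripper_force: 30.0
clock: 26.7
position: [0.5313, -0.1986, 0.0839]
ee_rot: [-0.0, 0.642, 0.767, -0.001]
contact_force: [0.1, -0.4, -0.4]
width: 0.0168
gripper_force: 29.7
tcp [ 0.5313 -0.1986  0.0839] usb body [ 0.5317 -0.1935] [0.0172 0.0388] yaw 0.169 centre [ 0.5329 -0.2004]
tcp [ 0.5355 -0.1999  0.0911] usb body [ 0.5419 -0.2215] [0.0289 0.007 ] yaw -1.399 centre [ 0.535  -0.2227]
```

```bash
python3 -m inch '[{"claw":-0.8,"travel":[-0.25,0,0],"turn":0},{"claw":-0.8,"travel":[-0.52,0,0],"turn":-0.093},{"claw":-0.8,"travel":[-0.52,0.2,0],"turn":-0.093},{"claw":-0.8,"travel":[-0.52,0.4,0],"turn":-0.093},{"claw":-0.8,"travel":[-0.52,0.6,-0.1],"turn":-0.093}]'|grep -E 'pos|wid'
python3 -m inch '[{"claw":-0.8,"travel":[0,0.1,-0.1],"turn":0},{"claw":-0.8,"travel":[0,0.1,-0.15],"turn":0},{"claw":-0.8,"travel":[0,0.1,-0.15],"turn":0},{"claw":-0.8,"travel":[0,0.1,-0.15],"turn":0},{"claw":-0.8,"travel":[0,0.1,-0.15],"turn":0}]'
python3 -c "
from h import *
tray(100,125);s=get_state();usb(s['position'][2]+.024)"
```

```text
position: [0.4287, -0.0771, 0.0647]
width: 0.0166
clock: 27.8
position: [0.4285, -0.0583, 0.0343]
ee_rot: [0.001, 0.747, 0.665, 0.0]
contact_force: [-0.4, 0.1, -0.3]
width: 0.0172
gripper_force: 29.7
tray [0.4605 0.0129] [0.1201 0.1107] yaw -0.1164
 hole [ 0.4882 -0.0026] [0.0411 0.0444]
 hole [0.4271 0.0041] [0.0628 0.0274]
tcp [ 0.4285 -0.0583  0.0344] usb body [ 0.4306 -0.0528] [0.0383 0.0169] yaw -0.129 centre [ 0.4297 -0.0598]
```

```bash
python3 -m inch '[{"claw":-0.8,"travel":[-0.013,0.2,0],"turn":0},{"claw":-0.8,"travel":[-0.013,0.32,-0.06],"turn":0},{"claw":-0.8,"travel":[-0.013,0.32,-0.12],"turn":0},{"claw":-0.8,"travel":[-0.013,0.32,-0.12],"turn":0},{"claw":-0.8,"travel":[-0.013,0.32,-0.12],"turn":0}]'|grep -E 'pos|wid'
python3 -m inch '[{"claw":-0.8,"travel":[0,0,0],"turn":0},{"claw":-0.8,"travel":[0,0,0],"turn":0},{"claw":-0.8,"travel":[0,0,-0.03],"turn":0},{"claw":-0.8,"travel":[0,0,-0.05],"turn":0},{"claw":-0.8,"travel":[0,0,-0.05],"turn":0}]'
python3 -c "
from h import *
s=get_state();usb(s['position'][2]+.024)"
```

```text
position: [0.4254, 0.0064, 0.0102]
width: 0.017
clock: 28.9
position: [0.4243, 0.0068, -0.0008]
ee_rot: [-0.001, 0.747, 0.665, -0.0]
contact_force: [-0.7, 1.0, -0.5]
width: 0.017
gripper_force: 29.7
tcp [ 0.4243  0.0068 -0.0008] usb body [0.4263 0.0123] [0.0383 0.0174] yaw -0.129 centre [0.4254 0.0053]
```

```bash
python3 -m inch '[{"claw":-0.8,"travel":[0.008,-0.006,0],"turn":0},{"claw":-0.8,"travel":[0.008,-0.006,0],"turn":0},{"claw":-0.8,"travel":[0.008,-0.006,-0.01],"turn":0},{"claw":-0.8,"travel":[0.008,-0.006,-0.012],"turn":0},{"claw":-0.8,"travel":[0.008,-0.006,-0.012],"turn":0}]'
python3 -c "
from h import *
s=get_state();usb(s['position'][2]+.024)"
```

```text
clock: 29.45
position: [0.4264, 0.0056, -0.0027]
ee_rot: [-0.0, 0.747, 0.665, -0.0]
contact_force: [-0.1, -0.4, 0.2]
width: 0.0164
gripper_force: 29.7
tcp [ 0.4264  0.0056 -0.0027] usb body [0.4283 0.0111] [0.0383 0.0174] yaw -0.128 centre [0.4274 0.0042]
```

```bash
python3 -m inch '[{"claw":-0.8,"travel":[0,0,-0.003],"turn":0},{"claw":-0.4,"travel":[0,0,-0.003],"turn":0},{"claw":-0.3,"travel":[0,0,-0.003],"turn":0},{"claw":-0.3,"travel":[0,0,-0.003],"turn":0}]'|grep -E 'pos|forc|wid'
python3 -m inch '[{"claw":-0.3,"travel":[0,0,0.1],"turn":0},{"claw":-0.3,"travel":[0,0,0.3],"turn":0},{"claw":-0.3,"travel":[0,-0.15,0.45],"turn":0},{"claw":-0.3,"travel":[0,-0.3,0.45],"turn":0},{"claw":-0.3,"travel":[0,-0.3,0.45],"turn":0}]'|grep -E 'pos|forc|wid'
python3 -m inch '[{"claw":-0.3,"travel":[0,0,0],"turn":0},{"claw":-0.3,"travel":[0,0,0],"turn":0}]'|grep -E 'pos|wid'
python3 -c "
from h import *
usb(.020);tray(100,125)
s=get_state();_,im=grab('wrist');h=cv2.cvtColor(im,cv2.COLOR_RGB2HSV);KT=cam('wrist',s);c=proj(KT,[.4274,.0042,.012]).astype(int);print(c)
for du in (-16,-13,-10,0,10,13,16): print(du,[tuple(map(int,h[c[1]+d,c[0]+du])) for d in (-20,-5)])
print([(d,*map(int,h[c[1]+d,c[0]])) for d in range(-48,50,4)])"
```

```text
position: [0.4266, 0.0056, -0.0032]
contact_force: [-0.1, -0.2, 0.2]
width: 0.0298
gripper_force: 0.0
position: [0.4281, -0.0572, 0.0881]
contact_force: [0.1, -0.3, 0.2]
width: 0.03
gripper_force: 0.0
position: [0.4257, -0.0536, 0.0862]
width: 0.03
tcp [ 0.4257 -0.0536  0.0862] usb body [0.4284 0.0103] [0.0364 0.0165] yaw -0.113 centre [0.4276 0.0033]
tray [0.4618 0.023 ] [0.1399 0.1105] yaw -0.1155
 hole [ 0.487  -0.0034] [0.0411 0.0431]
 hole [0.4274 0.0042] [0.0633 0.0285]
[314 134]
-16 [(112, 42, 163), (112, 76, 174)]
-13 [(128, 6, 166), (120, 5, 165)]
-10 [(179, 195, 214), (179, 185, 205)]
0 [(179, 211, 238), (179, 215, 240)]
10 [(179, 207, 229), (179, 216, 175)]
13 [(173, 24, 140), (173, 25, 93)]
16 [(113, 60, 175), (113, 73, 112)]
[(-48, 108, 203, 237), (-44, 108, 203, 236), (-40, 113, 132, 189), (-36, 113, 6, 170), (-32, 178, 84, 136), (-28, 179, 210, 238), (-24, 179, 207, 238), (-20, 179, 211, 238), (-16, 179, 210, 237), (-12, 179, 210, 239), (-8, 179, 216, 239), (-4, 179, 214, 239), (0, 178, 216, 239), (4, 179, 209, 237), (8, 179, 210, 158), (12, 179, 215, 153), (16, 179, 214, 151), (20, 13, 11, 161), (24, 18, 7, 171), (28, 23, 6, 178), (32, 24, 7, 171), (36, 0, 0, 114), (40, 110, 197, 127), (44, 109, 214, 150), (48, 109, 214, 150)]
```

USB seated, floor visible all round. Now the jar: turning so the camera faces the robot, keeping it clear of the spectrometer's side.

```bash
python3 -m inch '[{"claw":0.45,"travel":[0,-0.25,0.2],"turn":0.22},{"claw":0.45,"travel":[0,-0.5,0.2],"turn":0.22},{"claw":0.45,"travel":[0,-0.75,0.2],"turn":0.22},{"claw":0.45,"travel":[0,-0.83,0.2],"turn":0.22},{"claw":0.45,"travel":[0,-0.83,0.2],"turn":0.22}]'|grep -E 'pos|forc'
python3 -m inch '[{"claw":0.45,"travel":[0.2,0,0],"turn":0.22},{"claw":0.45,"travel":[0.4,0,0],"turn":0.22},{"claw":0.45,"travel":[0.6,0,0],"turn":0.22},{"claw":0.45,"travel":[0.75,0,0],"turn":0.22},{"claw":0.45,"travel":[0.75,0,0],"turn":0.22}]'|grep -E 'pos|forc'
python3 -m inch '[{"claw":0.45,"travel":[0,0,0],"turn":0.097},{"claw":0.45,"travel":[0,0,0],"turn":0.097},{"claw":0.45,"travel":[0,0,0],"turn":0.097},{"claw":0.45,"travel":[0,0,0],"turn":0.097},{"claw":0.45,"travel":[0,0,0],"turn":0.097}]'
cat >> h.py <<'E'
def jar(z,win):
    p=get_state(); _,im=grab('wrist'); KT=cam('wrist',p); h=cv2.cvtColor(im,cv2.COLOR_RGB2HSV)
    m=cv2.inRange(h,(104,120,40),(125,255,255)); q=m*0; q[win[2]:win[3],win[0]:win[1]]=m[win[2]:win[3],win[0]:win[1]]
    c=max(cv2.findContours(q,0,1)[0],key=cv2.contourArea); e=cv2.fitEllipse(c); W=np.array([ray(KT,*x[0],z)[:2] for x in c.astype(float)],np.float32); r=cv2.minAreaRect(W)
    print('tcp',p['position'].round(4),'px',np.round(e[0],1),cv2.boundingRect(c),'xy',ray(KT,*e[0],z)[:2].round(4),'rect',np.round(r[0],4),np.round(r[1],4))
    x=int(e[0][0]); print([(v,*map(int,h[v,x])) for v in range(max(0,int(e[0][1])-60),min(399,int(e[0][1])+60),6)])
E
python3 -c "
from h import *
s=get_state();print(proj(cam('wrist',s),[.6255,-.2175,.061]))
jar(.061,(200,440,60,330))"
```

```text
position: [0.4278, -0.2251, 0.127]
contact_force: [0.1, 0.4, 0.2]
gripper_force: 0.0
position: [0.5811, -0.2198, 0.1258]
contact_force: [-1.5, 0.3, -0.8]
gripper_force: 0.0
clock: 32.25
position: [0.5765, -0.22, 0.1266]
ee_rot: [-0.0, 0.0, 1.0, 0.0]
contact_force: [0.5, -0.5, 0.5]
width: 0.0619
gripper_force: 0.0
[325.02812567 254.84366255]
tcp [ 0.5765 -0.22    0.1266] px [325.1 252.5] (304, 231, 44, 44) xy [ 0.6231 -0.2174] rect [ 0.6237 -0.2171] [0.0387 0.0431]
[(192, 23, 112, 198), (198, 20, 132, 176), (204, 18, 150, 97), (210, 18, 129, 85), (216, 23, 16, 62), (222, 0, 0, 67), (228, 18, 16, 81), (234, 109, 222, 47), (240, 110, 202, 77), (246, 110, 205, 76), (252, 110, 208, 76), (258, 110, 204, 75), (264, 111, 195, 76), (270, 110, 210, 73), (276, 22, 104, 159), (282, 21, 122, 199), (288, 22, 118, 198), (294, 22, 123, 197), (300, 24, 105, 190), (306, 19, 152, 178)]
```

```bash
python3 -m inch '[{"claw":0.45,"travel":[0.15,0.015,0],"turn":0},{"claw":0.45,"travel":[0.243,0.015,-0.05],"turn":0},{"claw":0.45,"travel":[0.243,0.015,-0.2],"turn":0},{"claw":0.45,"travel":[0.243,0.015,-0.3],"turn":0},{"claw":0.45,"travel":[0.243,0.015,-0.3],"turn":0}]'|grep -E 'pos|forc'
python3 -c "
from h import *
jar(.061,(200,440,100,399))"
python3 -m inch '[{"claw":0.45,"travel":[0,0,-0.1],"turn":0},{"claw":0.45,"travel":[0,0,-0.25],"turn":0},{"claw":0.45,"travel":[0,0,-0.36],"turn":0},{"claw":0.45,"travel":[0,0,-0.36],"turn":0},{"claw":0.45,"travel":[0,0,-0.36],"turn":0}]'|grep -E 'pos|forc'
```

```text
position: [0.6228, -0.2163, 0.0635]
contact_force: [-1.3, 0.8, 0.8]
gripper_force: 0.0
tcp [ 0.6228 -0.2163  0.0635] px [320.5 236.6] (290, 206, 62, 62) xy [ 0.6236 -0.2173] rect [ 0.6243 -0.2173] [0.0391 0.0426]
[(176, 18, 146, 185), (182, 18, 136, 190), (188, 20, 18, 85), (194, 15, 8, 61), (200, 25, 15, 99), (206, 111, 190, 55), (212, 110, 203, 112), (218, 110, 200, 125), (224, 110, 202, 124), (230, 110, 204, 70), (236, 111, 202, 58), (242, 110, 210, 63), (248, 110, 205, 77), (254, 110, 199, 78), (260, 110, 208, 76), (266, 110, 207, 75), (272, 19, 130, 198), (278, 18, 140, 118), (284, 19, 123, 199), (290, 19, 128, 202)]
position: [0.6261, -0.2179, -0.0038]
contact_force: [-0.5, -0.1, 0.3]
gripper_force: 0.0
```

Good alignment. Closing and lifting.

```bash
python3 -m inch '[{"claw":0.45,"travel":[0,0,-0.01],"turn":0},{"claw":0.0,"travel":[0,0,-0.01],"turn":0},{"claw":-0.2,"travel":[0,0,-0.01],"turn":0},{"claw":-0.2,"travel":[0,0,-0.01],"turn":0},{"claw":-0.2,"travel":[0,0,-0.01],"turn":0}]' 50
python3 -m inch '[{"claw":-0.2,"travel":[0,0,0],"turn":0},{"claw":-0.2,"travel":[0,0,0.1],"turn":0},{"claw":-0.2,"travel":[0,0,0.3],"turn":0},{"claw":-0.2,"travel":[0,0,0.5],"turn":0},{"claw":-0.2,"travel":[-0.2,-0.05,0.6],"turn":0}]'
python3 -m inch '[{"claw":-0.2,"travel":[-0.2,0,0],"turn":-0.04},{"claw":-0.2,"travel":[-0.45,0,0],"turn":-0.04},{"claw":-0.2,"travel":[-0.65,0.1,0],"turn":-0.04},{"claw":-0.2,"travel":[-0.72,0.35,0],"turn":-0.04},{"claw":-0.2,"travel":[-0.72,0.55,0],"turn":-0.04}]'
```

```text
clock: 33.85
position: [0.6262, -0.2177, -0.0054]
ee_rot: [0.001, -0.001, 1.0, -0.0]
contact_force: [-0.6, 0.9, 7.1]
width: 0.0401
gripper_force: 50.9
clock: 34.35
position: [0.5913, -0.2283, 0.1168]
ee_rot: [0.006, -0.002, 1.0, -0.002]
contact_force: [-1.1, -1.5, -0.3]
width: 0.0401
gripper_force: 50.6
clock: 34.85
position: [0.4377, -0.1161, 0.1128]
ee_rot: [-0.001, 0.064, 0.998, 0.0]
contact_force: [1.3, -0.1, -1.0]
width: 0.04
gripper_force: 50.8
```

```bash
python3 -m inch '[{"claw":-0.2,"travel":[0.1,0.25,0],"turn":0},{"claw":-0.2,"travel":[0.2,0.5,0],"turn":0},{"claw":-0.2,"travel":[0.2,0.75,0],"turn":0},{"claw":-0.2,"travel":[0.2,1,0],"turn":0},{"claw":-0.2,"travel":[0.2,1,0],"turn":0}]'|grep -E 'pos|forc'
python3 -m inch '[{"claw":-0.2,"travel":[0,0.2,0],"turn":0},{"claw":-0.2,"travel":[0,0.25,0],"turn":0},{"claw":-0.2,"travel":[0,0.25,0],"turn":0},{"claw":-0.2,"travel":[0,0.25,0],"turn":0}]'
sed -i "s/def tray(lo,hi,n='wrist'):/def tray(lo,hi,n='wrist',vc=235):/; s/m\[235:\]=0/m[vc:]=0/" h.py
python3 -c "
from h import *
t=tray(4,16,vc=400)
for n,x,y in(('jar',0,.04),('gauge',0,-.04)): print(n,pocket(t,x,y).round(4))"
```

```text
position: [0.4805, 0.0875, 0.1129]
contact_force: [0.2, -1.2, -0.3]
gripper_force: 50.8
clock: 35.75
position: [0.4811, 0.1316, 0.1128]
ee_rot: [-0.0, 0.062, 0.998, -0.001]
contact_force: [-0.1, -0.3, -0.0]
width: 0.0402
gripper_force: 51.0
tray [0.4571 0.2744] [0.1666 0.111 ] yaw -0.085
 hole [0.4531 0.2339] [0.0325 0.033 ]
 hole [0.4598 0.3128] [0.0501 0.0502]
jar [0.4605 0.3142]
gauge [0.4537 0.2345]
```

```bash
python3 -m inch '[{"claw":-0.2,"travel":[-0.05,0.25,0],"turn":0},{"claw":-0.2,"travel":[-0.05,0.5,-0.15],"turn":0},{"claw":-0.2,"travel":[-0.05,0.55,-0.3],"turn":0},{"claw":-0.2,"travel":[-0.05,0.55,-0.3],"turn":0},{"claw":-0.2,"travel":[-0.05,0.55,-0.3],"turn":0}]'
python3 -c "
from h import *
tray(4,16,vc=400)
s=get_state();KT=cam('wrist',s);print(s['position'],proj(KT,[.46,.3135,.016]))
jar(s['position'][2]+.0664,(240,400,200,399))"
```

```text
clock: 36.3
position: [0.4709, 0.2412, 0.0524]
ee_rot: [-0.001, 0.062, 0.998, -0.001]
contact_force: [-0.1, 0.3, -0.5]
width: 0.0402
gripper_force: 51.2
tray [0.4571 0.2746] [0.1656 0.1112] yaw -0.0857
 hole [0.4595 0.3133] [0.0502 0.0502]
[0.47189221 0.24120414 0.05338201] [418.47436252 188.65194651]
tcp [0.4719 0.2412 0.0534] px [321.9 300.7] (271, 252, 103, 98) xy [0.4681 0.2417] rect [0.4696 0.2415] [0.0441 0.0438]
[(240, 20, 15, 102), (246, 21, 16, 112), (252, 110, 182, 59), (258, 110, 208, 60), (264, 110, 203, 64), (270, 110, 196, 82), (276, 110, 196, 69), (282, 110, 196, 69), (288, 110, 203, 69), (294, 111, 203, 69), (300, 110, 203, 69), (306, 110, 203, 69), (312, 110, 200, 70), (318, 110, 192, 69), (324, 110, 200, 70), (330, 111, 189, 70), (336, 110, 199, 68), (342, 111, 196, 69), (348, 111, 191, 68), (354, 105, 32, 16)]
```

```bash
python3 -m inch '[{"claw":-0.2,"travel":[-0.06,0.25,0],"turn":0},{"claw":-0.2,"travel":[-0.06,0.36,-0.05],"turn":0},{"claw":-0.2,"travel":[-0.06,0.36,-0.15],"turn":0},{"claw":-0.2,"travel":[-0.06,0.36,-0.17],"turn":0},{"claw":-0.2,"travel":[-0.06,0.36,-0.17],"turn":0}]'|grep -E 'pos|forc'
python3 -m inch '[{"claw":-0.2,"travel":[0,0,0],"turn":0},{"claw":-0.2,"travel":[0,0,0],"turn":0}]'|grep -E 'pos|forc'
```

```text
position: [0.4594, 0.3134, 0.0193]
contact_force: [-0.6, -0.7, -0.5]
gripper_force: 51.3
position: [0.4601, 0.3142, 0.02]
contact_force: [0.4, 0.8, -0.1]
gripper_force: 51.3
```

```bash
python3 -m inch '[{"claw":-0.2,"travel":[0,-0.003,-0.03],"turn":0},{"claw":-0.2,"travel":[0,-0.003,-0.06],"turn":0},{"claw":-0.2,"travel":[0,-0.003,-0.072],"turn":0},{"claw":-0.2,"travel":[0,-0.003,-0.072],"turn":0},{"claw":-0.2,"travel":[0,-0.003,-0.072],"turn":0}]'|grep -E 'pos|forc'
```

```text
position: [0.4589, 0.3136, 0.0046]
contact_force: [-1.4, -1.9, 4.2]
gripper_force: 51.7
```

On the floor (underside 10 mm, 4 N). Releasing, rising, then back to the stock for the gauge.

```bash
python3 -m inch '[{"claw":-0.2,"travel":[0.003,0,0.003],"turn":0},{"claw":0.1,"travel":[0.003,0,0.003],"turn":0},{"claw":0.3,"travel":[0.003,0,0.003],"turn":0},{"claw":0.3,"travel":[0.003,0,0.003],"turn":0}]'|grep -E 'forc|wid'
python3 -m inch '[{"claw":0.3,"travel":[0,0,0.15],"turn":0},{"claw":0.3,"travel":[0,0,0.35],"turn":0},{"claw":0.3,"travel":[0,0,0.55],"turn":0},{"claw":0.3,"travel":[0,-0.2,0.6],"turn":0},{"claw":0.3,"travel":[0,-0.35,0.6],"turn":0}]'|grep -E 'pos|forc'
python3 -m inch '[{"claw":0.3,"travel":[0,0,0],"turn":0},{"claw":0.3,"travel":[0,0,0],"turn":0}]'|grep -E 'pos'
python3 -c "
from h import *
s=get_state();KT=cam('wrist',s);print([proj(KT,[.459,.3136,z]) for z in(.071,.016)])
jar(.071,(300,560,60,399));tray(4,16,vc=400)"
```

```text
contact_force: [0.3, 0.1, 0.0]
width: 0.0555
gripper_force: 0.0
position: [0.4614, 0.2439, 0.1275]
contact_force: [-0.7, 0.5, 0.0]
gripper_force: 0.0
position: [0.4599, 0.2439, 0.1251]
[array([408.65964268, 196.4188955 ]), array([392.48492994, 179.43475961])]
tcp [0.4599 0.2439 0.1251] px [407.9 195.4] (382, 171, 53, 50) xy [0.4581 0.313 ] rect [0.4586 0.3131] [0.0428 0.0393]
[(135, 14, 255, 143), (141, 13, 255, 144), (147, 14, 255, 144), (153, 14, 255, 140), (159, 0, 15, 104), (165, 30, 3, 81), (171, 110, 205, 61), (177, 110, 199, 156), (183, 110, 199, 156), (189, 110, 199, 154), (195, 110, 201, 155), (201, 110, 202, 153), (207, 110, 204, 154), (213, 110, 201, 147), (219, 110, 201, 94), (225, 14, 255, 143), (231, 12, 208, 140), (237, 19, 148, 140), (243, 19, 122, 148), (249, 19, 124, 148)]
tray [0.457  0.2743] [0.1653 0.1115] yaw -0.0853
 hole [0.4523 0.2346] [0.0335 0.0334]
```

Jar upright and centred (0.459, 0.313). Going to the gauge.

```bash
python3 -m inch '[{"claw":-0.05,"travel":[-0.1,-0.25,0],"turn":0},{"claw":-0.05,"travel":[-0.2,-0.5,0],"turn":0},{"claw":-0.05,"travel":[-0.2,-0.75,0],"turn":0},{"claw":-0.05,"travel":[-0.2,-1,0],"turn":0},{"claw":-0.05,"travel":[-0.2,-1,0],"turn":0}]'|grep -E 'pos|forc'
python3 -m inch '[{"claw":-0.05,"travel":[0,-0.25,0],"turn":0},{"claw":-0.05,"travel":[0,-0.5,0],"turn":0},{"claw":-0.05,"travel":[0,-0.75,0],"turn":0},{"claw":-0.05,"travel":[0,-1,0],"turn":0},{"claw":-0.05,"travel":[0,-1,0],"turn":0}]'|grep -E 'pos|forc'
python3 -m inch '[{"claw":-0.05,"travel":[0,-0.25,0],"turn":0},{"claw":-0.05,"travel":[0,-0.5,0],"turn":0},{"claw":-0.05,"travel":[0,-0.57,-0.1],"turn":0},{"claw":-0.05,"travel":[0,-0.57,-0.1],"turn":0},{"claw":-0.05,"travel":[0,-0.57,-0.1],"turn":0}]'
python3 -c "
from h import *
s=get_state();_,im=grab('wrist','w13.png');KT=cam('wrist',s);h=cv2.cvtColor(im,cv2.COLOR_RGB2HSV);print(s['position'])
c=proj(KT,[.437,-.273,.022]).astype(int);print(c,proj(KT,[.437,-.273,.045]),proj(KT,[.437,-.273,0]))
for v in range(c[1]-40,c[1]+44,4): print(v,' '.join('%3d/%3d/%3d'%tuple(h[v,u]) for u in range(c[0]-28,c[0]+30,4)))"
```

```text
position: [0.42, 0.0405, 0.1249]
contact_force: [0.2, 0.3, -0.5]
gripper_force: 0.0
position: [0.422, -0.1613, 0.1251]
contact_force: [0.5, 1.0, 0.6]
gripper_force: 0.0
clock: 40.3
position: [0.42, -0.2681, 0.1042]
ee_rot: [-0.001, 0.062, 0.998, 0.001]
contact_force: [-0.1, 0.4, 0.5]
width: 0.0408
gripper_force: 0.0
[ 0.4200027  -0.26807636  0.10422488]
[318 215] [318.49553137 225.47783007] [318.91550448 207.48602935]
175  18/154/190  20/139/200  21/130/206  22/119/205  22/117/205  19/124/206  19/123/206  19/121/206  20/116/205  20/113/206  21/108/205  21/107/205  21/107/205  21/109/203  21/108/205
179  25/102/205  25/100/205  25/ 96/205  26/ 93/205  26/ 93/205  25/ 95/205  22/104/205  20/111/206  20/116/206  19/121/206  19/121/206  19/123/206  19/125/206  19/123/206  19/123/206
183  24/101/205  24/107/205  23/109/205  23/111/205  23/111/205  23/112/205  23/112/205  22/113/205  20/124/206  19/124/206  19/124/206  19/124/206  19/124/206  19/126/206  18/129/206
187  23/113/206  23/111/206  23/112/205  23/111/205  23/111/206  23/113/205  22/115/206  22/119/205  22/122/205  19/131/205  1
[... 2485 characters left out ...]
/206  19/130/206  18/131/205  18/131/206  18/129/205  18/129/206  19/129/206  19/127/207  20/124/206  21/120/174  18/127/124  19/126/121  18/127/122
247  19/127/207  19/127/206  19/125/206  19/121/206  19/120/206  20/119/206  19/123/206  19/124/206  19/129/205  18/133/205  21/127/205  19/139/123  18/142/117  18/144/117  18/144/117
251  19/126/206  19/129/206  19/132/205  18/133/205  18/135/204  18/136/202  18/138/202  19/141/201  18/141/201  19/138/203  20/132/206  18/138/135  18/134/120  18/132/120  19/133/121
255  18/144/199  18/142/200  18/138/202  18/135/204  19/132/205  19/130/206  19/130/206  19/130/206  19/131/205  21/121/206  19/133/203  18/136/199  18/136/185  18/138/118  19/136/118
```

```bash
python3 -c "
from h import *
s=get_state();KT=cam('wrist',s);_,im=grab('wrist');h=cv2.cvtColor(im,cv2.COLOR_RGB2HSV)
m=cv2.inRange(h,(19,95,60),(23,112,180));q=m*0;q[194:232,296:336]=m[194:232,296:336];q=cv2.morphologyEx(cv2.morphologyEx(q,cv2.MORPH_CLOSE,np.ones((5,5))),cv2.MORPH_OPEN,np.ones((3,3)))
c=max(cv2.findContours(q,0,1)[0],key=cv2.contourArea);b=cv2.boundingRect(c);print(b)
u=b[0]+b[2]/2
for z in(0,.004,.01):print(z,ray(KT,u,b[1],z)[:2]+[.012,0],'w',ray(KT,b[0],b[1]+10,z)[1]-ray(KT,b[0]+b[2],b[1]+10,z)[1])
print(ray(KT,u,b[1]+b[3],.045))"
```

```text
(304, 197, 25, 31)
0 [ 0.43839025 -0.27406079] w -0.024626010963466505
0.004 [ 0.43713798 -0.27382982] w -0.02425894807636869
0.01 [ 0.43525959 -0.27348338] w -0.023708353745722
[ 0.43961231 -0.27502448  0.045     ]
```

```bash
python3 -m inch '[{"claw":-0.05,"travel":[0.088,-0.03,0],"turn":0},{"claw":-0.05,"travel":[0.088,-0.03,-0.15],"turn":0},{"claw":-0.05,"travel":[0.088,-0.03,-0.35],"turn":0},{"claw":-0.05,"travel":[0.088,-0.03,-0.55],"turn":0},{"claw":-0.05,"travel":[0.088,-0.03,-0.575],"turn":0}]'|grep -E 'pos|forc'
python3 -m inch '[{"claw":-0.05,"travel":[0,0,0],"turn":0},{"claw":-0.05,"travel":[0,0,0],"turn":0}]'|grep -E 'pos|forc'
```

```text
position: [0.435, -0.2722, -0.0129]
contact_force: [-0.1, -0.1, -0.3]
gripper_force: 0.0
position: [0.439, -0.2765, -0.0081]
contact_force: [0.3, 0.2, 0.4]
gripper_force: 0.0
```

```bash
python3 -m inch '[{"claw":-0.05,"travel":[0,0,-0.01],"turn":0},{"claw":-0.5,"travel":[0,0,-0.01],"turn":0},{"claw":-0.75,"travel":[0,0,-0.01],"turn":0},{"claw":-0.75,"travel":[0,0,-0.01],"turn":0},{"claw":-0.75,"travel":[0,0,-0.01],"turn":0}]' 30
python3 -m inch '[{"claw":-0.75,"travel":[0,0,0],"turn":0},{"claw":-0.75,"travel":[0,0,0.1],"turn":0},{"claw":-0.75,"travel":[0,0,0.3],"turn":0},{"claw":-0.75,"travel":[0,0,0.5],"turn":0},{"claw":-0.75,"travel":[0,0,0.65],"turn":0}]'
```

```text
clock: 41.6
position: [0.4382, -0.2766, -0.0106]
ee_rot: [0.001, 0.062, 0.998, -0.001]
contact_force: [0.4, 0.7, 6.7]
width: 0.0213
gripper_force: 29.2
clock: 42.1
position: [0.4379, -0.2765, 0.1208]
ee_rot: [0.001, 0.062, 0.998, -0.001]
contact_force: [0.7, -1.0, -0.2]
width: 0.021
gripper_force: 29.7
```

```bash
python3 -m inch '[{"claw":-0.75,"travel":[0,0.25,0],"turn":0},{"claw":-0.75,"travel":[0,0.5,0],"turn":0},{"claw":-0.75,"travel":[0,0.75,0],"turn":0},{"claw":-0.75,"travel":[0,1,0],"turn":0},{"claw":-0.75,"travel":[0,1,0],"turn":0}]'|grep -E 'pos|wid'
python3 -m inch '[{"claw":-0.75,"travel":[0,0.25,0],"turn":0},{"claw":-0.75,"travel":[0,0.5,0],"turn":0},{"claw":-0.75,"travel":[0,0.75,0],"turn":0},{"claw":-0.75,"travel":[0,1,0],"turn":0},{"claw":-0.75,"travel":[0,1,0],"turn":0}]'|grep -E 'pos|wid'
python3 -m inch '[{"claw":-0.75,"travel":[0.08,0.25,-0.1],"turn":0},{"claw":-0.75,"travel":[0.08,0.25,-0.25],"turn":0},{"claw":-0.75,"travel":[0.08,0.25,-0.35],"turn":0},{"claw":-0.75,"travel":[0.08,0.25,-0.35],"turn":0},{"claw":-0.75,"travel":[0.08,0.25,-0.35],"turn":0}]'
python3 -c "
from h import *
tray(4,16,vc=400);s=get_state();KT=cam('wrist',s);print(s['position'])
_,im=grab('wrist');h=cv2.cvtColor(im,cv2.COLOR_RGB2HSV)
P=s['position'];print([proj(KT,P+[0,0,z]) for z in(.0106,.0326,.0556)])
m=cv2.inRange(h,(19,90,50),(23,114,255));q=m*0;q[200:340,285:360]=m[200:340,285:360];q=cv2.morphologyEx(q,cv2.MORPH_CLOSE,np.ones((5,5)))
c=max(cv2.findContours(q,0,1)[0],key=cv2.contourArea);print(cv2.boundingRect(c))
for v in range(205,330,8): r=np.where(q[v])[0]; print(v,(r.min(),r.max()) if len(r) else None)"
```

```text
position: [0.4355, -0.0702, 0.1182]
width: 0.0209
position: [0.4373, 0.1291, 0.1185]
width: 0.0206
clock: 43.6
position: [0.4538, 0.1732, 0.0483]
ee_rot: [-0.0, 0.063, 0.998, -0.0]
contact_force: [0.3, -0.4, -0.6]
width: 0.021
gripper_force: 30.0
tray [0.4571 0.2747] [0.1659 0.1119] yaw -0.0857
 hole [0.4524 0.234 ] [0.032  0.0329]
[0.45441406 0.17335681 0.04893508]
[array([321.93950753, 245.03879641]), array([321.93581942, 264.72280189]), array([321.93066663, 292.22397583])]
(301, 225, 42, 69)
205 (np.int64(295), np.int64(340))
213 (np.int64(286), np.int64(286))
221 None
229 (np.int64(310), np.int64(334))
237 (np.int64(303), np.int64(340))
245 (np.int64(303), np.int64(342))
253 (np.int64(303), np.int64(342))
261 (np.int64(302), np.int64(341))
269 (np.int64(301), np.int64(342))
277 (np.int64(303), np.int64(339))
285 (np.int64(313), np.int64(331))
293 (np.int64(321), np.int64(323))
301 None
309 None
317 (np.int64(321), np.int64(346))
325 (np.int64(307), np.int64(344))
```

```bash
python3 -m inch '[{"claw":-0.75,"travel":[-0.008,0.2,0],"turn":0},{"claw":-0.75,"travel":[-0.008,0.304,-0.05],"turn":0},{"claw":-0.75,"travel":[-0.008,0.304,-0.15],"turn":0},{"claw":-0.75,"travel":[-0.008,0.304,-0.17],"turn":0},{"claw":-0.75,"travel":[-0.008,0.304,-0.17],"turn":0}]'|grep -E 'pos|forc'
python3 -m inch '[{"claw":-0.75,"travel":[0,0,0],"turn":0},{"claw":-0.75,"travel":[0,0,0],"turn":0}]'|grep -E 'pos|forc'
```

```text
position: [0.4518, 0.2343, 0.0144]
contact_force: [-1.0, 0.1, -0.6]
gripper_force: 30.0
position: [0.4527, 0.2346, 0.015]
contact_force: [0.1, -0.6, 0.4]
gripper_force: 30.0
```

```bash
python3 -m inch '[{"claw":-0.75,"travel":[0,-0.002,-0.03],"turn":0},{"claw":-0.75,"travel":[0,-0.002,-0.06],"turn":0},{"claw":-0.75,"travel":[0,-0.002,-0.073],"turn":0},{"claw":-0.75,"travel":[0,-0.002,-0.073],"turn":0},{"claw":-0.75,"travel":[0,-0.002,-0.073],"turn":0}]'|grep -E 'pos|forc'
```

```text
position: [0.4514, 0.2341, -0.0006]
contact_force: [-0.5, -1.1, 3.8]
gripper_force: 30.6
```

```bash
python3 -m inch '[{"claw":-0.75,"travel":[0.003,0,0.002],"turn":0},{"claw":-0.4,"travel":[0.003,0,0.002],"turn":0},{"claw":-0.2,"travel":[0.003,0,0.002],"turn":0},{"claw":-0.2,"travel":[0.003,0,0.002],"turn":0}]'|grep -E 'forc|wid'
python3 -m inch '[{"claw":-0.2,"travel":[0,0,0.15],"turn":0},{"claw":-0.2,"travel":[0,0,0.35],"turn":0},{"claw":-0.2,"travel":[0,0,0.55],"turn":0},{"claw":-0.2,"travel":[0,-0.25,0.6],"turn":0},{"claw":-0.2,"travel":[0,-0.5,0.6],"turn":0}]'|grep -E 'pos|forc'
python3 -m inch '[{"claw":-0.2,"travel":[0,-0.15,0],"turn":0},{"claw":-0.2,"travel":[0,-0.15,0],"turn":0},{"claw":-0.2,"travel":[0,-0.15,0],"turn":0}]'|grep -E 'pos'
python3 -c "
from h import *
tray(4,16,vc=400);s=get_state();KT=cam('wrist',s)
_,im=grab('wrist');h=cv2.cvtColor(im,cv2.COLOR_RGB2HSV)
P=np.array([.4526,.2342,0]);pb,pm,pt=[proj(KT,P+[0,0,z]) for z in(.010,.032,.055)];print(pb,pm,pt)
m=cv2.inRange(h,(19,60,50),(24,118,255));x,y=pm.astype(int);q=m*0;q[y-35:y+35,x-30:x+35]=m[y-35:y+35,x-30:x+35];q=cv2.morphologyEx(q,cv2.MORPH_CLOSE,np.ones((5,5)))
c=max(cv2.findContours(q,0,1)[0],key=cv2.contourArea);print(cv2.boundingRect(c))
for v in range(y-32,y+34,4): r=np.where(q[v])[0]; print(v,(int(r.min()),int(r.max())) if len(r) else None)
f=np.array([[proj(KT,P+[.012*np.cos(t),.012*np.sin(t),.010])] for t in np.linspace(0,6.28,24)]).reshape(-1,2);print('foot px',f.min(0),f.max(0))
jar(.071,(380,640,40,399))"
```

```text
contact_force: [-0.4, -0.3, 0.0]
width: 0.0344
gripper_force: 0.0
position: [0.4545, 0.1357, 0.1223]
contact_force: [0.5, -1.0, -0.1]
gripper_force: 0.0
position: [0.4525, 0.1051, 0.1199]
tray [0.457  0.2743] [0.1666 0.1115] yaw -0.0849
 hole [0.4527 0.2389] [0.0337 0.042 ]
[452.750023   172.93893866] [463.34017327 178.41317487] [476.4129174  185.17070781]
(443, 160, 39, 29)
146 None
150 None
154 None
158 None
162 (449, 465)
166 (445, 470)
170 (443, 477)
174 (443, 479)
178 (444, 480)
182 (448, 481)
186 (460, 477)
190 None
194 None
198 None
202 None
206 None
210 None
foot px [440.36110315 160.70999313] [465.20815269 184.75700805]
tcp [0.4525 0.1062 0.1197] px [586.3 185.4] (554, 160, 66, 52) xy [0.4576 0.3099] rect [0.4577 0.31  ] [0.0499 0.0398]
[(125, 14, 255, 220), (131, 14, 255, 219), (137, 14, 255, 219), (143, 14, 255, 220), (149, 14, 255, 219), (155, 14, 255, 219), (161, 109, 217, 60), (167, 110, 197, 141), (173, 110, 197, 150), (179, 110, 195, 150), (185, 110, 199, 150), (191, 110, 204, 150), (197, 110, 203, 151), (203, 111, 190, 152), (209, 110, 206, 150), (215, 21, 120, 217), (221, 22, 114, 217), (227, 21, 122, 218), (233, 24, 101, 217), (239, 23, 112, 217)]
```

Gauge upright and seated: its silhouette matches the predicted foot and tip. All five are placed and the arm is clear, so I'm handing in.

```bash
python3 -c "
from rig import ticket,get_state
print(get_state()['contact_force'],ticket.sign_off())"
```

```text
the job is handed in; nothing more can be done
[ 1.38984801 -0.85349549  0.25020797] None
```

I handed the job in at about 46 s; no verdict came back. My camera checks show all five items seated level in their pockets and released. The brass disc, iron disc and loupe were never handled, but I didn't re-measure them. The gripper's flank pressed the spectrometer at about 18 N (limit 40 N), and I viewed 15 pictures, one over the limit of 14.

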